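# Set a vial rack to its slope by the pendulum gauge and hold it

### The arm

A 7-joint arm with a two-finger parallel gripper is mounted at the origin on the work surface. World frame = base frame: x ahead of the robot, y to its left, z up, the work surface at z = 0. Lengths are in m, angles in rad, forces in N, time in s.
With the tool pointing down it reaches from about 0.35 to 0.9 m from the base axis. Payload 7.2 kg.
Tool frame: the origin (TCP) lies at the very end of the fingers, on their centre line; the grasp point (between the pads) lies 19 mm behind it; y points along the fingers, z is the direction in which the jaws open and shut, and the axes are right-handed (so a half turn about y gives the same grasp; the last joint's range is limited). The gripper opens to 88 mm and grips with 3 to 60 N. Pads are 20 mm wide; open, the fingers measure 115 mm over their backs; the gripper's body (75 mm by 178 mm) begins 61 mm behind the grasp point.
Start: joints at [-0.068, 0.411, -0.013, 1.596, 0.006, 1.134, -0.082], TCP at [0.625, -0, 0.223] pointing down, gripper open.
Joint ranges: [-2.95, 2.95], [-0.29, 1.99], [-1.47, 1.44], [0.14, 2.54], [-1.03, 4.17], [0.13, 1.85], [-2.86, 2.86]. Speed limits (rad/s): [2.39, 2.39, 3.01, 3.01, 3.14, 3.14, 3.14].

### API

Orientations are given as a rotation vector (axis times angle).
In Python, from workcell import bot, capture, workorder, trace gives the robot as it stands.
- The arm moves only by the tool play_rows, never from a script. Its argument "increments" is a list of rows, each an object of numbers: "dx", "dy", "dz": the shift along the tool's x, y, z in mm; "yaw": the turn about the tool's y in rad. In form: [{"dx": .., "dy": .., "dz": .., "yaw": ..}, ...]. A call has 1 to 8 rows; each row shifts and turns the commanded pose from where the row before left it, along the tool's axes as they then stand; what a row does not reach is not made up. A row lasts 1/12 s, in which the tool goes at most 41.7 mm and 7.16 degrees, less where a joint would pass 70% of its speed; a pose out of reach is approached as far as the arm can. A call is refused whole if a number of a shift passes 41.7 or a number of a turn 0.125, either way. A call with a gripper value outside its range is refused whole. "fingers" is the opening, from -1 (shut) to 1 (fully open), so that 0 is half open, set as the call begins (left out, the last holds). The fingers move at their own pace and stop on an object; "squeeze" is the grip in N (left out, the last holds). Time passes only in rows, so rows that do not move let the fingers close. It gives the time, the measured TCP pose, the force and the opening at its end, in the units of the state.
- bot.state(): the state, without advancing time (a new reading comes with each control period).
- capture(name): name is "scene" or "side" or "wrist"; returns a dict with "color" (400x640x3 uint8, red, green, blue), "fx", "fy", "cx", "cy" (pixels), "R" (3x3) and "t" (3): a world point X has camera coordinates R X + t. Camera axes: x right, y down, z forward; pixel columns grow to the right and rows downward; lengths in m; the calibration is good to about 2 mm. A picture is of the moment at which its call begins. There is no depth.
- workorder.finish_job(): hands the job in, once; it reports no verdict.
Trained networks look in the newest picture that a camera, given by its name, has taken for a name from the list of things; names that differ only in an ending like _2 or _b are one class to them, and where a whole thing is asked for, a point or a joint stands for the part that bears it (a point fixed in the world has none). Each returns a list of dicts, best first, with "conf" (0 to 1); they miss things now and then, are a little off and sometimes report something else, mostly with a low value. They report only what shows in the picture. A call takes as long as a camera call.
- trace(camera, label): "pixels" (400x640 bool, what is visible of it) and "pixel" ([column, row] in pixels, amid what is visible of it).
The state is a dict: "clock": time; "q": joint angles; "dq": joint speeds; "effort": joint torques, N m; "eef_pos": TCP position; "eef_rot": TCP orientation; "wrist_force": force on the tool from outside, world axes, zero at the start; "ft_torque": the same for the moment, N m; "width": finger opening in m.
Only numpy, scipy, OpenCV 4.12 (cv2) and the standard library are available. Lean on these libraries where they do the work, as an engineer would, in place of code of your own. Each camera call takes 0.05 s, during which the arm holds its last target.

### The job

The culture vials in the aluminium rack have to set on a slope. First swing the rack's open retaining bar over the vials until it lies in the forked catch, then take the rack by its carrying bar and rock that end up on the worn wooden block until the swinging needle of the angle gauge settles on the marker on the gauge's rim. Finish still holding it so, steady on the marker, with the rack still leaning on the block and clear of the bench, ready for a colleague to push the wedge under; leave the wedge, the dropper bottle and the slide box alone.

Things in the scene. Friction and masses are not known exactly. Their poses are not given: they have to be found in the camera images.
- rest_block: worn wooden block screwed to the bench, 110 (x) x 108 (y) x 50 mm high. Origin: centre of its underside on the bench. Its top (z 50 mm) is flat from y = -50 to +30 mm; from there the +y side is worn to a round shoulder of radius 28 mm (centre line y = +30, z = 22 mm), on which the rack rocks
- rack: loose aluminium vial rack lying level across the block, long side along its y, 84 mm wide, about 0.70 kg loaded. Origin: on its flat underside, mid-width; the base plate (4 mm) runs from y = -193 to +153 mm. Carrying bar at the -y end, four cells in a row (46 mm high, y -107 to +43 mm), dial angle gauge at the +y end. Lifted by the carrying bar it turns between the fingers and droops onto the block
- handle (a point): middle of the rack's carrying bar: a round steel bar 10 mm thick, 74 mm clear length between two uprights, lying along the rack's x, 82 mm above the rack's underside, at rack y = -182 mm; 58 mm free towards the catch post, all free on the other side. Held with a light grip (about 30 N) the bar turns between the pads as the rack slopes; a hard grip would turn or lift the rack with the gripper
- bar_hinge (a point): axis of the retaining bar's hinge, on the rack at y = +50 mm, 90 mm above its underside; the axis lies along the rack's x
- bar_end (a point): middle of the strip at the free end of the retaining bar, 168 mm from the hinge axis. The bar is a steel strip 20 mm wide, 4 mm thick its tip beyond this point flared upwards, so that the bar reaches 177 mm from the axis (shut: to rack y = -127 mm, 99 mm above the underside); open it stands up from the hinge, leaning over the gauge
- bar (a joint): angle of the retaining bar: 0 = shut, lying level (rack level) over the vial caps in the forked catch, at about 1.57 it stands upright, up to 1.9 leaning over the gauge. A light, slightly stiff hinge (0.012 N m) with some damping: once well past upright towards the vials (below about 1.3) it sinks shut by its own weight
- dial (a point): centre of the round gauge's white face, where the needle is pivoted: rack x = +24, y = +104 mm, 56 mm above the underside. The face looks along the rack's +x. Gauge housing 96 mm across, 18 mm thick; the marker's tab reaches 107 mm above the underside
- pointer (a joint): angle of the weighted black needle on the gauge's face, about the rack's +x: 0 = square to the rack's base. The needle hangs plumb on a freely swinging bob (swings about 3 times a second, settles within about 2 s), so this is the slope of the rack in rad: it grows as the carrying-bar end is raised
- marker (a joint): angle of the setting marker (steel tab 5 mm wide on the rim of the gauge), in the same sense and from the same zero as the needle, so the needle is on the marker when both values are equal. It is set beforehand to 0.12 to 0.27 rad and does not move
- needle_tip (a point): tip of the needle, 39 mm from the pivot; its z axis points along the needle
- mark_tip (a point): inner end of the marker, 42.5 mm from the pivot; its z axis points from the pivot to the marker
- vial0: capped sample vial, 31 mm across, 76 mm tall, standing in the cell next to the catch. Origin: centre of its underside, on the rack's base plate
- vial1: same kind of vial in the second cell
- vial2: same kind of vial in the third cell
- vial3: same kind of vial in the cell next to the hinge
- wedge: bystander: loose timber wedge lying on the bench on the robot's side of the rack, 120 x 45 mm, 34 mm high at the thick end. Origin: centre of its underside
- dropper: bystander: white dropper bottle standing beyond the rack, 38 mm across, 102 mm tall. Origin: centre of its underside
- slide_box: bystander: open grey slide box beyond the rack, 60 x 90 x 30 mm. Origin: centre of its underside
- catch (a point): forked catch for the retaining bar: where the bar lies when shut, at rack y = -112 mm, 88 mm above the underside. Post 32 mm wide (x), 10 mm thick (y), its two prongs reach 98 mm above the underside

How it is judged:
By the outcome, as a careful person would: the job done as asked, in the order asked, and still so for the second after the job is handed in, while the arm keeps its last pose, push and grip.
It also fails if it takes over 45 s, if anything falls off the work surface, if the arm or the gripper's body presses on something with over 40 N, if the wrist force passes 120 N, or if a joint passes its speed limit or range.

## Working session

There is one attempt and no reset: what is moved stays moved. The work goes in short steps, Python scripts to look and compute and a tool call to move; the robot and the scene stay as the last step left them, time stands still between calls to the robot, and variables do not carry over. Pictures are saved under pics/ and viewed, and the job is handed in when it is done.

Besides the shell and the picture viewer there is one more tool, called after "Request:" as name([rows], argument=value, ...), one row to a line, values as JSON. play_rows: Moves the arm, as the interface text tells. Its arguments: {"type":"object","properties":{"increments":{"type":"array","items":{"type":"object","properties":{"dx":{"type":"number"},"dy":{"type":"number"},"dz":{"type":"number"},"yaw":{"type":"number"}}}},"fingers":{"type":"number"},"squeeze":{"type":"number"}},"required":["increments"]}

```bash
ls; mkdir -p pics
python3 - <<'E'
from workcell import bot, capture, workorder, trace
import cv2,numpy as np
print(bot.state())
for n in ["scene","side","wrist"]:
    c=capture(n); cv2.imwrite(f"pics/{n}0.png",c["color"][:,:,::-1]); print(n,c["fx"],c["cx"],c["cy"],np.round(c["R"],3).tolist(),np.round(c["t"],3).tolist(), (-np.array(c["R"]).T@c["t"]).round(3))
E
```

```text
pics
{'clock': 0.0, 'q': array([-0.068192  ,  0.41187833, -0.01274869,  1.59704899,  0.00560963,
        1.13432948, -0.08221243]), 'dq': array([ 0.00084197,  0.00075266, -0.00158238, -0.00025939,  0.00048748,
       -0.00068232,  0.00062423]), 'effort': array([-2.92756195e-04, -5.87956166e+01,  6.41712137e-01, -2.91074431e+01,
       -5.37758670e-02,  1.83686998e-02,  1.53371734e-04]), 'eef_pos': array([ 6.24477330e-01, -2.99883424e-05,  2.21820324e-01]), 'eef_rot': array([-1.21049682,  1.21031296, -1.20848119]), 'wrist_force': array([-0.54413458, -0.33487173, -0.3091262 ]), 'ft_torque': array([-0.02899338,  0.00017978,  0.00665549]), 'width': 0.08747476030719607}
scene 457.5862024048367 317.9307732801569 194.99322875815236 [[-0.298, 0.954, 0.006], [0.801, 0.254, -0.542], [-0.519, -0.156, -0.84]] [0.156, -0.374, 1.229] [0.984 0.138 0.829]
side 477.0183672927403 316.773475291431 198.68358079932221 [[0.961, -0.275, -0.019], [-0.18, -0.576, -0.797], [0.208, 0.77, -0.603]] [-0.557, 0.206, 0.728] [ 0.421 -0.595  0.593]
wrist 349.63402356603603 319.6142037639743 200.50695638317015 [[1.0, -0.0, -0.002], [0.0, -0.953, 0.304], [-0.002, -0.304, -0.953]] [-0.624, -0.037, 0.393] [0.625 0.084 0.385]
```

View pics/scene0.png

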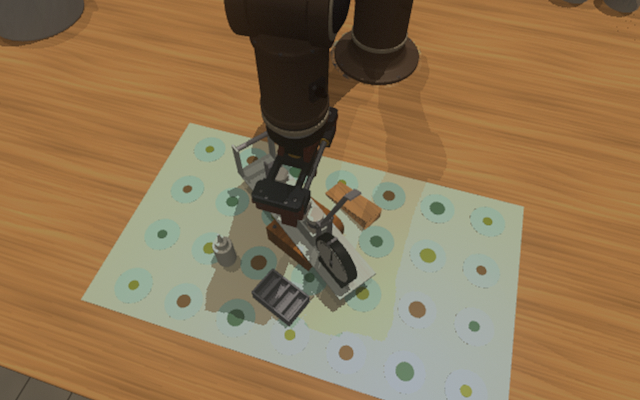

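View pics/side0.png

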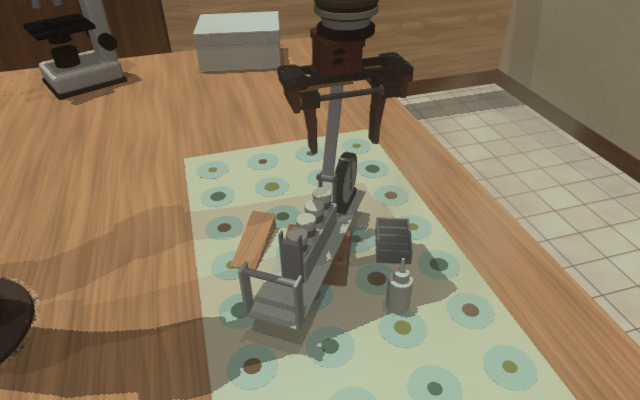

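View pics/wrist0.png

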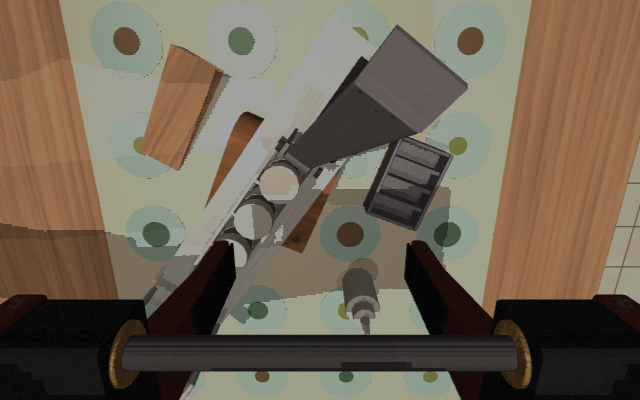

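```bash
cat > h.py <<'E'
from workcell import bot, capture, workorder, trace
import cv2,numpy as np
from scipy.optimize import least_squares
from scipy.spatial.transform import Rotation as Ro
def proj(c,X):
    p=np.array(c["R"])@np.array(X)+np.array(c["t"]); return np.array([c["fx"]*p[0]/p[2]+c["cx"],c["fy"]*p[1]/p[2]+c["cy"]])
P={"handle":(0,-.182,.082),"bar_hinge":(0,.05,.09),"dial":(.024,.104,.056),"catch":(0,-.112,.088)}
def tri(obs):
    f=lambda X:np.concatenate([proj(c,X)-p for c,p in obs])
    r=least_squares(f,[.6,0,.1],loss='soft_l1'); return r.x,np.abs(r.fun).max()
E
python3 - <<'E'
from h import *
C={};O=[]
for n in ["scene","side","wrist"]:
    C[n]=capture(n)
    for l in list(P)+["bar_end","needle_tip","mark_tip","vial0","vial1","vial2","vial3","rack","rest_block","wedge"]:
        for d in trace(n,l)[:2]:
            print(n,l,round(d["conf"],2),np.round(d["pixel"],1),int(d["pixels"].sum()) if d.get("pixels") is not None else None)
            O.append((n,l,d["conf"],tuple(d["pixel"])))
import pickle; pickle.dump((C,O),open("o.pkl","wb"))
E
```

```text
scene bar_hinge 0.92 [322.1 241.2] 5213
scene dial 0.84 [325.2 240.4] 5248
scene catch 0.18 [289.1 236.3] 895
scene bar_end 0.75 [339.8 201.7] 330
scene needle_tip 0.56 [311.5 216.6] 277
scene mark_tip 0.42 [291.9 181.6] 8
scene vial0 0.5 [290.6 182.8] 36
scene vial0 0.47 [280.8 175.9] 141
scene vial1 0.5 [290.6 182.8] 36
scene vial1 0.47 [280.8 175.9] 141
scene vial2 0.5 [290.6 182.8] 36
scene vial2 0.47 [280.8 175.9] 141
scene vial3 0.5 [290.6 182.8] 36
scene vial3 0.47 [280.8 175.9] 141
scene rack 0.8 [322.8 241.6] 4975
scene rack 0.58 [332.1 242.5] 14
scene rest_block 0.63 [289.3 239.4] 995
scene wedge 0.85 [355.6 206.1] 1076
side handle 0.97 [310.3 258.6] 8761
side bar_hinge 0.72 [312.  260.4] 8892
side dial 0.85 [308.3 257.7] 8859
side dial 0.35 [339.9 265.4] 789
side catch 0.64 [307.7 257.5] 8790
side bar_end 0.94 [329.7 134.9] 1114
side bar_end 0.26 [300.1 236.3] 341
side vial0 0.81 [299.9 237.5] 347
side vial0 0.79 [324.5 196.2] 327
side vial1 0.81 [299.9 237.5] 347
side vial1 0.79 [324.5 196.2] 327
side vial2 0.81 [299.9 237.5] 347
side vial2 0.79 [324.5 196.2] 327
side via
[... 170 characters left out ...]
st handle 0.22 [281.1 180.7] 1463
wrist bar_hinge 0.96 [323.5 120.2] 27282
wrist dial 0.88 [321.3 123.8] 27579
wrist dial 0.29 [254.8 214.1] 1571
wrist catch 0.56 [323.3 123.7] 27389
wrist bar_end 0.56 [385.5 105.7] 11807
wrist mark_tip 0.51 [322.5 123. ] 26965
wrist vial0 0.8 [253.1 215.3] 1503
wrist vial0 0.79 [282.4 180.6] 1500
wrist vial1 0.8 [253.1 215.3] 1503
wrist vial1 0.79 [282.4 180.6] 1500
wrist vial2 0.8 [253.1 215.3] 1503
wrist vial2 0.79 [282.4 180.6] 1500
wrist vial3 0.8 [253.1 215.3] 1503
wrist vial3 0.79 [282.4 180.6] 1500
wrist rack 0.97 [322.9 122.9] 27237
wrist rest_block 0.92 [232.2 161.8] 2335
wrist rest_block 0.54 [323.5 122.2] 27456
wrist wedge 0.74 [178.8 103.9] 5884
```

Run:
```python
import cv2
a=cv2.imread("pics/side0.png")[130:350,200:400]; cv2.imwrite("pics/side0z.png",cv2.resize(a,None,fx=2.7,fy=2.7,interpolation=3))
a=cv2.imread("pics/scene0.png")[120:320,220:400]; cv2.imwrite("pics/scene0z.png",cv2.resize(a,None,fx=3,fy=3,interpolation=3))
```

```text
(no output)
```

View pics/side0z.png

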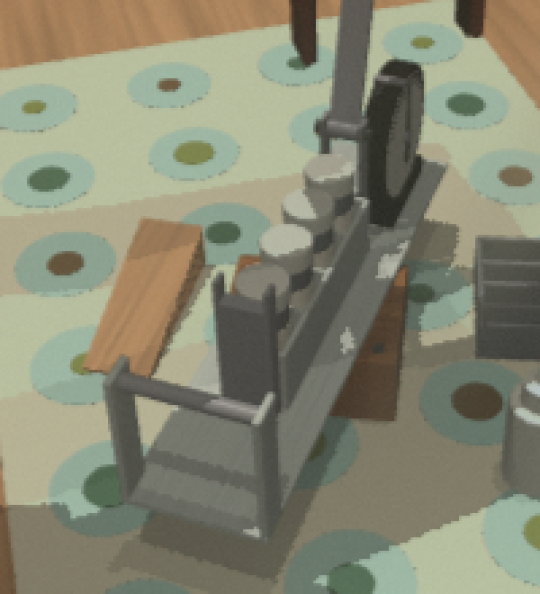

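View pics/scene0z.png

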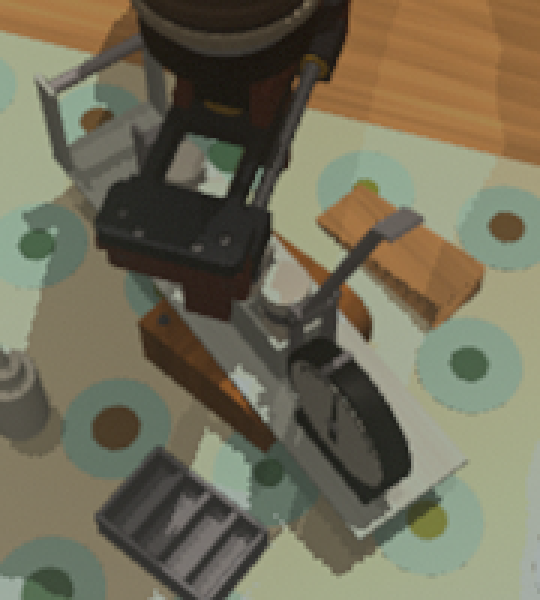

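```bash
cat >> h.py <<'E'
def W(p,X):  # p: x,y,yaw
    c,s=np.cos(p[2]),np.sin(p[2]); X=np.array(X)
    return np.array([p[0]+c*X[0]-s*X[1],p[1]+s*X[0]+c*X[1],.05+X[2]])
E
python3 - <<'E'
from h import *
import pickle
C,O=pickle.load(open("o.pkl","rb"))
ob=[("side",(270.4,276.3),(0,-.182,.082)),("side",(245.6,315.9),(-.042,-.193,.001)),("side",(300,331.1),(.042,-.193,.001)),("side",(365.6,190.4),(.042,.153,.004)),
("scene",(375.7,274),(-.042,.153,.004)),("scene",(339.3,297.7),(.042,.153,.002)),("scene",(331,258.3),(.024,.104,.056)),
("wrist",(280,179),(0,.024,.08)),("wrist",(253.5,214),(0,-.013,.08)),("side",(329.5,192),(0,.024,.08))]
f=lambda p:np.concatenate([proj(C[n],W(p,X))-u for n,u,X in ob])
r=least_squares(f,[.6,0,-.6],loss='soft_l1'); print(r.x.round(4)); 
for o,e in zip(ob,f(r.x).reshape(-1,2).round(1)): print(o,e)
p=r.x
# bar angle
for k in ["handle","bar_hinge","dial","catch"]: print(k,W(p,P[k]).round(4))
for a in [1.57,1.7,1.8,1.9]:
    X=(0,.05-.168*np.cos(a),.09+.168*np.sin(a)); print(a,W(p,X).round(3),[proj(C[n],W(p,X)).round(0) for n in C])
E
```

```text
[ 0.581  -0.004  -0.6198]
('side', (270.4, 276.3), (0, -0.182, 0.082)) [0.1 0.3]
('side', (245.6, 315.9), (-0.042, -0.193, 0.001)) [-0.7 -1.2]
('side', (300, 331.1), (0.042, -0.193, 0.001)) [-0.4 -0.9]
('side', (365.6, 190.4), (0.042, 0.153, 0.004)) [-0.9 -1.7]
('scene', (375.7, 274), (-0.042, 0.153, 0.004)) [ 0.3 -0.5]
('scene', (339.3, 297.7), (0.042, 0.153, 0.002)) [0.5 3. ]
('scene', (331, 258.3), (0.024, 0.104, 0.056)) [0.6 3.4]
('wrist', (280, 179), (0, 0.024, 0.08)) [0.  5.4]
('wrist', (253.5, 214), (0, -0.013, 0.08)) [0.4 7.6]
('side', (329.5, 192), (0, 0.024, 0.08)) [-7.9 -1.6]
handle [ 0.4753 -0.1522  0.132 ]
bar_hinge [0.61   0.0367 0.14  ]
dial [0.6609 0.0667 0.106 ]
catch [ 0.5159 -0.0952  0.138 ]
1.57 [0.61  0.037 0.308] [array([326., 164.]), array([326.,  82.]), array([260., 287.])]
1.7 [0.623 0.054 0.307] [array([335., 175.]), array([330.,  77.]), array([310., 219.])]
1.8 [0.632 0.068 0.304] [array([343., 184.]), array([334.,  75.]), array([350., 162.])]
1.9 [0.642 0.081 0.299] [array([350., 194.]), array([337.,  74.]), array([389., 104.])]
```

Run:
```python
from h import *
print(Ro.from_rotvec(bot.state()["eef_rot"]).as_matrix().round(3))
```

```text
[[ 0.  0.  1.]
 [-1.  0.  0.]
 [-0. -1.  0.]]
```

Request:
play_rows([
  {"dy": -35},
  {"dy": -35},
  {"dy": -35},
  {"dy": -35},
  {"dx": -29.5,"dz": 11},
  {"dx": -29.5,"dz": 11},
  {"dx": -29.5,"dz": 11},
  {"dx": -29.5,"dz": 11},
], fingers=-1, squeeze=20)

```text
schema error: expected keys dx, dy, dz, yaw
```

Request:
play_rows([
  {"yaw": 0.122},
  {"yaw": 0.122},
  {"yaw": 0.122},
  {"yaw": 0.122},
  {"yaw": 0.122},
  {"yaw": 0.122},
  {"yaw": 0.122},
  {"yaw": 0.122},
])

```text
schema error: expected keys dx, dy, dz, yaw
```

Request:
play_rows([
  {"yaw": 0.122},
  {"yaw": 0.122},
  {"yaw": 0.122},
  {"yaw": 0.122},
  {"yaw": 0.122},
  {"yaw": 0.122},
  {"yaw": 0.122},
  {"yaw": 0.122},
])

```text
schema error: expected keys dx, dy, dz, yaw
```

Request:
play_rows([
  {"yaw": 0.122},
  {"yaw": 0.122},
  {},
  {},
])

```text
schema error: expected keys dx, dy, dz, yaw
```

Run:
```python
from h import *
s=bot.state();print(s["q"].round(2),s["eef_pos"].round(4)); print(Ro.from_rotvec(s["eef_rot"]).as_matrix().round(3))
p=(.581,-.004,-.6198)
print("target",W(p,(0,.15,0)))
for n in ["scene","side","wrist"]:
    c=capture(n); cv2.imwrite(f"pics/{n}1.png",c["color"][:,:,::-1])
```

```text
[-0.07  0.41 -0.01  1.6   0.01  1.13 -0.08] [ 0.625  -0.      0.2226]
[[ 0.  0.  1.]
 [-1.  0.  0.]
 [-0. -1.  0.]]
target [0.66813086 0.1180992  0.05      ]
```

All four keys are required in each row.

Request:
play_rows([
  {"dx": 0,"dy": -35,"dz": 0,"yaw": 0},
  {"dx": 0,"dy": -35,"dz": 0,"yaw": 0},
  {"dx": 0,"dy": -35,"dz": 0,"yaw": 0},
  {"dx": 0,"dy": -35,"dz": 0,"yaw": 0},
  {"dx": -29.5,"dy": 0,"dz": 11,"yaw": 0},
  {"dx": -29.5,"dy": 0,"dz": 11,"yaw": 0},
  {"dx": -29.5,"dy": 0,"dz": 11,"yaw": 0},
  {"dx": -29.5,"dy": 0,"dz": 11,"yaw": 0},
], fingers=-1, squeeze=20)

```text
clock: 3.22
eef_pos: [0.6694, 0.1191, 0.3632]
eef_rot: [-1.208, 1.209, -1.21]
wrist_force: [-0.6, -0.1, -0.0]
width: 0.0378
```

Request:
play_rows([
  {"dx": 0,"dy": 0,"dz": 0,"yaw": 0.122},
  {"dx": 0,"dy": 0,"dz": 0,"yaw": 0.122},
  {"dx": 0,"dy": 0,"dz": 0,"yaw": 0.122},
  {"dx": 0,"dy": 0,"dz": 0,"yaw": 0.122},
  {"dx": 0,"dy": 0,"dz": 0,"yaw": 0.122},
  {"dx": 0,"dy": 0,"dz": 0,"yaw": 0.122},
  {"dx": 0,"dy": 0,"dz": 0,"yaw": 0.122},
  {"dx": 0,"dy": 0,"dz": 0,"yaw": 0.122},
])

```text
clock: 3.88
eef_pos: [0.669, 0.118, 0.3626]
eef_rot: [-0.572, 1.886, -1.886]
wrist_force: [-0.2, 0.1, -0.5]
width: 0.0003
```

Request:
play_rows([
  {"dx": 0,"dy": 0,"dz": 0,"yaw": 0.122},
  {"dx": 0,"dy": 0,"dz": 0,"yaw": 0.122},
  {"dx": 0,"dy": 0,"dz": 0,"yaw": 0.122},
  {"dx": 0,"dy": 0,"dz": 0,"yaw": 0.122},
  {"dx": 0,"dy": 0,"dz": 0,"yaw": 0.122},
  {"dx": 0,"dy": 0,"dz": 0,"yaw": 0.122},
  {"dx": 0,"dy": 0,"dz": 0,"yaw": 0.122},
  {"dx": 0,"dy": 0,"dz": 0,"yaw": 0.122},
])

```text
clock: 4.55
eef_pos: [0.6689, 0.1181, 0.3626]
eef_rot: [-0.394, -2.009, 2.009]
wrist_force: [0.6, 0.2, -0.1]
width: 0.0005
```

Request:
play_rows([
  {"dx": 0,"dy": 0,"dz": 0,"yaw": 0.122},
  {"dx": 0,"dy": 0,"dz": 0,"yaw": 0.122},
  {"dx": 0,"dy": 0,"dz": 0,"yaw": 0},
  {"dx": 0,"dy": 0,"dz": 0,"yaw": 0},
])

```text
clock: 4.88
eef_pos: [0.6689, 0.1182, 0.3626]
eef_rot: [-0.599, -1.866, 1.866]
wrist_force: [1.2, 0.4, -0.3]
width: 0.0002
```

Run:
```python
from h import *
s=bot.state();print(s["q"].round(2),s["eef_pos"].round(4)); print(Ro.from_rotvec(s["eef_rot"]).as_matrix().round(3))
p=(.581,-.004,-.6198)
print("target",W(p,(0,.15,0)))
import pickle
C={}
for n in ["scene","side","wrist"]:
    c=C[n]=capture(n); cv2.imwrite(f"pics/{n}1.png",c["color"][:,:,::-1])
pickle.dump(C,open("c1.pkl","wb"))
```

```text
[-0.49  0.45  0.39  1.25 -0.17  1.47 -2.31] [0.6689 0.1182 0.3626]
[[-0.813 -0.    -0.582]
 [ 0.582 -0.    -0.813]
 [-0.    -1.     0.   ]]
target [0.66813086 0.1180992  0.05      ]
```

View pics/wrist1.png

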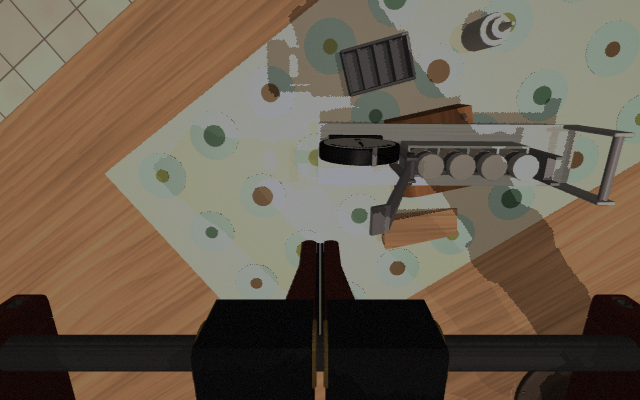

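View pics/side1.png

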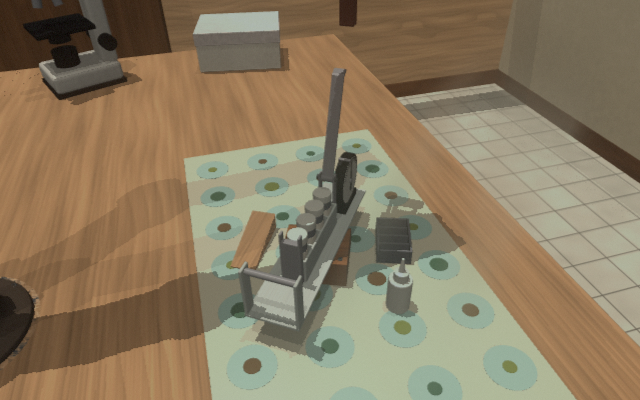

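Run:
```python
import cv2
a=cv2.imread("pics/wrist1.png")
cv2.imwrite("pics/w1a.png",cv2.resize(a[90:250,300:480],None,fx=4,fy=3.7,interpolation=3)) if 0 else cv2.imwrite("pics/w1a.png",cv2.resize(a[95:240,300:480],None,fx=4,fy=4,interpolation=3))
cv2.imwrite("pics/w1b.png",cv2.resize(a[95:240,460:640],None,fx=4,fy=4,interpolation=3))
```

```text
(no output)
```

View pics/w1a.png

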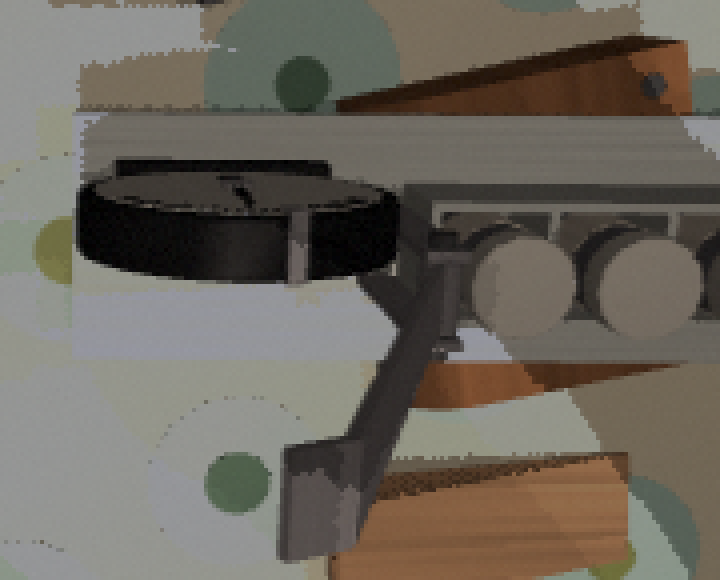

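View pics/w1b.png

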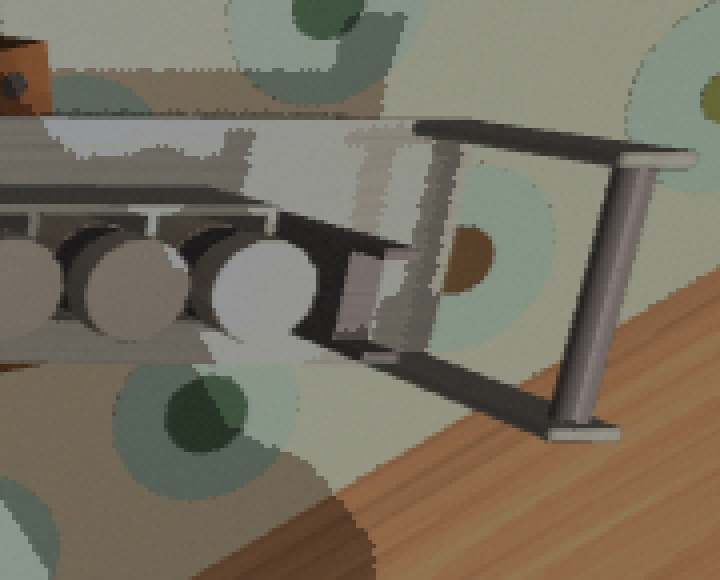

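```bash
cat > fit.py <<'E'
from h import *
import pickle
C=pickle.load(open("o.pkl","rb"))[0]; C1=pickle.load(open("c1.pkl","rb")); C["w1"]=C1["wrist"]
ob=[("side",(270.4,276.3),(0,-.182,.082)),("side",(245.6,315.9),(-.042,-.193,.001)),("side",(300,331.1),(.042,-.193,.001)),("side",(365.6,190.4),(.042,.153,.004)),
("scene",(375.7,274),(-.042,.153,.004)),("scene",(339.3,297.7),(.042,.153,.002)),
("w1",(318.7,123.2),(.042,.153,.004)),("w1",(318,185),(-.042,.153,.004)),("w1",(610.8,168.5),(0,-.182,.085)),("w1",(557.5,170.5),(0,-.112,.098))]
f=lambda p:np.concatenate([proj(C[n],W(p,X))-u for n,u,X in ob])
r=least_squares(f,[.6,0,-.6],loss='soft_l1'); print(r.x.round(4)); p=r.x
for o,e in zip(ob,f(r.x).reshape(-1,2).round(1)): print(o,e)
for k in P: print(k,W(p,P[k]).round(4))
E
cat > fit2.py <<'E'
from fit import *
for a in [1.7,1.8,1.9]:
    print(a,[proj(C["w1"],W(p,(0,.05-R*np.cos(a),.09+R*np.sin(a)))).round(1) for R in (.168,.177)])
for a in [-.27,-.2,0,.1,.15,.2,.25,.3]:
    print(a,[proj(C["w1"],W(p,(x,.104-R*np.sin(a),.056+R*np.cos(a)))).round(1) for R,x in ((.039,.025),(.0425,.025),(.051,.024),(.051,.006))])
print("dial",proj(C["w1"],W(p,P["dial"])))
def B(b,X):
    w=W(b,X); w[2]-=.05; return w
bo=[((472.5,105.5),(.055,-.054,.05)),((460,104.5),(.055,-.054,0))]
ln=[((470,186.3),-.055),((412.5,197),-.055),((383.7,123),.055)]
def g(b):
    o=[]
    for u,X in bo:o+=list(proj(C["w1"],B(b,X))-u)
    for u,x in ln:
        a,c=proj(C["w1"],B(b,(x,-.05,.05))),proj(C["w1"],B(b,(x,.03,.05))); d=(c-a)/np.linalg.norm(c-a); v=np.array(u)-a; o.append(d[0]*v[1]-d[1]*v[0])
    return np.array(o)
r=least_squares(g,[p[0],p[1],p[2]]); print("block",r.x.round(4),g(r.x).round(1)); b=r.x
for X in [(-.055,.03,.05),(-.055,.054,.036),(.055,.03,.05)]: print(X,proj(C["w1"],B(b,X)).round(1),proj(C["scene"],B(b,X)).round(1))
c0=B(b,(0,.03,.05)); d=c0[:2]-p[:2]; print("shoulder line start in rack y at centre:", -np.sin(p[2])*d[0]+np.cos(p[2])*d[1], "x", np.cos(p[2])*d[0]+np.sin(p[2])*d[1])
E
python3 fit2.py
```

```text
[ 0.5804 -0.0039 -0.6214]
('side', (270.4, 276.3), (0, -0.182, 0.082)) [-0.6  0.3]
('side', (245.6, 315.9), (-0.042, -0.193, 0.001)) [-1.3 -1.3]
('side', (300, 331.1), (0.042, -0.193, 0.001)) [-1.  -0.9]
('side', (365.6, 190.4), (0.042, 0.153, 0.004)) [-1.1 -1.6]
('scene', (375.7, 274), (-0.042, 0.153, 0.004)) [ 0.3 -0.7]
('scene', (339.3, 297.7), (0.042, 0.153, 0.002)) [0.5 2.8]
('w1', (318.7, 123.2), (0.042, 0.153, 0.004)) [-0.7 -0.3]
('w1', (318, 185), (-0.042, 0.153, 0.004)) [ 0.  -0.7]
('w1', (610.8, 168.5), (0, -0.182, 0.085)) [ 1.2 -1.4]
('w1', (557.5, 170.5), (0, -0.112, 0.098)) [ 0.5 -0.9]
handle [ 0.4744 -0.1519  0.132 ]
bar_hinge [0.6095 0.0368 0.14  ]
dial [0.6604 0.0667 0.106 ]
catch [ 0.5152 -0.0949  0.138 ]
1.7 [array([437.9, 221.6]), array([440.6, 226.6])]
1.8 [array([412.2, 220. ]), array([412.4, 224.8])]
1.9 [array([387.1, 217.6]), array([385.1, 222.1])]
-0.27 [array([353. , 146.3]), array([352.4, 146.8]), array([350.9, 148.9]), array([350.5, 165.6])]
-0.2 [array([355.5, 146.4]), array([355.1, 146.9]), array([354.3, 149.1]), array([353.8, 165.8])]
0 [array([362.7, 1
[... 197 characters left out ...]
]), array([368.9, 146.9]), array([371.1, 149.1]), array([370.3, 165.9])]
0.2 [array([369.7, 146.4]), array([370.8, 146.9]), array([373.4, 149.1]), array([372.6, 165.8])]
0.25 [array([371.4, 146.3]), array([372.6, 146.8]), array([375.7, 149. ]), array([374.9, 165.7])]
0.3 [array([373. , 146.3]), array([374.4, 146.7]), array([377.9, 148.9]), array([377. , 165.5])]
dial [358.78249754 142.23149128]
block [ 0.575  -0.0107 -0.4321] [ 0.9  0.2 -1.  -0.4  0.2 -0.1  0. ]
(-0.055, 0.03, 0.05) [418.3 195.8] [335.2 215. ]
(-0.055, 0.054, 0.036) [399.4 196. ] [344.1 225.6]
(0.055, 0.03, 0.05) [409.7 118. ] [296.8 252.5]
shoulder line start in rack y at centre: 0.020807766245417792 x -0.006073648038262219
```

Request:
play_rows([
  {"dx": 0,"dy": 34,"dz": 0,"yaw": 0},
  {"dx": 0,"dy": 34,"dz": 0,"yaw": 0},
  {"dx": 0,"dy": 34,"dz": 0,"yaw": 0},
  {"dx": 0,"dy": 0,"dz": 10,"yaw": 0},
  {"dx": 0,"dy": 0,"dz": 13,"yaw": 0},
  {"dx": 0,"dy": 0,"dz": 13,"yaw": 0},
  {"dx": 0,"dy": 0,"dz": 13,"yaw": 0},
  {"dx": 0,"dy": 0,"dz": 13,"yaw": 0},
])

```text
clock: 5.7
eef_pos: [0.6326, 0.0663, 0.2624]
eef_rot: [-0.605, -1.865, 1.863]
wrist_force: [0.2, 0.2, -0.0]
width: 0.0007
```

Run:
```python
from h import *
c=capture("side"); cv2.imwrite("pics/side2.png",c["color"][:,:,::-1])
print(bot.state()["wrist_force"],bot.state()["eef_pos"])
```

```text
[-0.9542222  -2.95190629  0.17235202] [0.63143773 0.06329609 0.26257227]
```

View pics/side2.png

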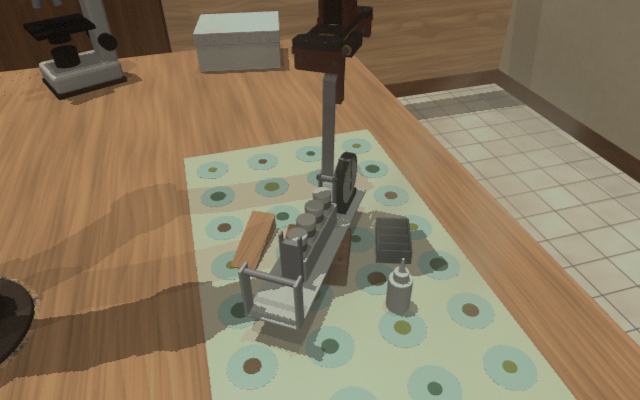

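The bar (tip now at (328,75)) is moving with the fingers. I'll push on past upright.

Request:
play_rows([
  {"dx": 0,"dy": 0,"dz": 12,"yaw": 0},
  {"dx": 0,"dy": 0,"dz": 12,"yaw": 0},
  {"dx": 0,"dy": 0,"dz": 12,"yaw": 0},
  {"dx": 0,"dy": 0,"dz": 12,"yaw": 0},
  {"dx": 0,"dy": 0,"dz": 12,"yaw": 0},
  {"dx": 0,"dy": 0,"dz": 12,"yaw": 0},
  {"dx": 0,"dy": 0,"dz": 10,"yaw": 0},
  {"dx": 0,"dy": 0,"dz": 8,"yaw": 0},
])

```text
clock: 6.42
eef_pos: [0.5793, -0.0066, 0.2607]
eef_rot: [-0.603, -1.863, 1.863]
wrist_force: [-0.7, -0.3, 1.2]
width: 0.0004
```

Request:
play_rows([
  {"dx": 0,"dy": 0,"dz": 4,"yaw": 0},
  {"dx": 0,"dy": 0,"dz": 0,"yaw": 0},
  {"dx": 0,"dy": -20,"dz": 0,"yaw": 0},
  {"dx": 0,"dy": -20,"dz": 0,"yaw": 0},
  {"dx": 0,"dy": -20,"dz": 0,"yaw": 0},
  {"dx": 0,"dy": 0,"dz": 0,"yaw": 0},
])

```text
clock: 6.92
eef_pos: [0.5796, -0.008, 0.3245]
eef_rot: [-0.607, -1.868, 1.863]
wrist_force: [0.3, 0.1, 0.2]
width: 0.0002
```

Run:
```python
from h import *
import pickle
C={}
for n in ["side","scene","wrist"]:
  c=C[n]=capture(n); cv2.imwrite(f"pics/{n}3.png",c["color"][:,:,::-1])
pickle.dump(C,open("c3.pkl","wb"))
print(bot.state()["wrist_force"],bot.state()["eef_pos"])
```

```text
[ 0.07168514 -0.03524356 -0.25717364] [ 0.57768608 -0.00791288  0.32006826]
```

View pics/side3.png

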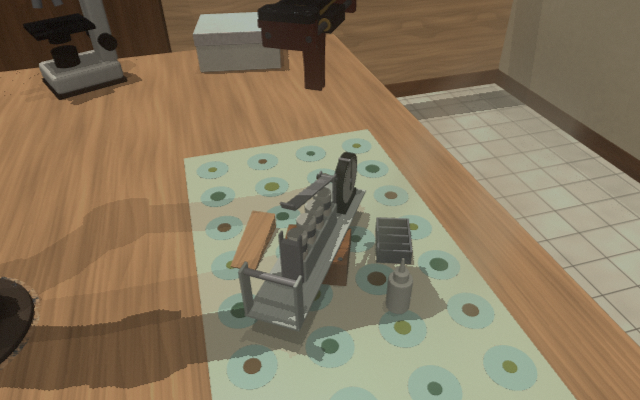

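View pics/wrist3.png

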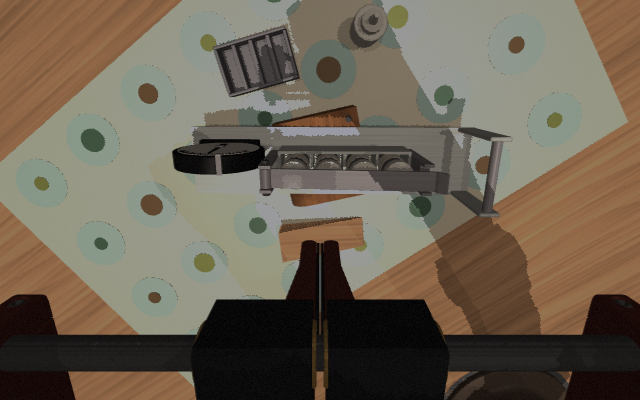

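Request:
play_rows([
  {"dx": 0,"dy": 0,"dz": -35,"yaw": 0},
  {"dx": 0,"dy": 0,"dz": -35,"yaw": 0},
  {"dx": 0,"dy": 0,"dz": -35,"yaw": 0},
  {"dx": 0,"dy": 30,"dz": 0,"yaw": 0},
  {"dx": 0,"dy": 30,"dz": 0,"yaw": 0},
  {"dx": 0,"dy": 30,"dz": 0,"yaw": 0},
  {"dx": 0,"dy": 25,"dz": 0,"yaw": 0},
  {"dx": 0,"dy": 0,"dz": 0,"yaw": 0},
])

```text
clock: 7.73
eef_pos: [0.6354, 0.0769, 0.1987]
eef_rot: [-0.591, -1.855, 1.866]
wrist_force: [-0.5, -0.1, -0.1]
width: 0.0006
```

Request:
play_rows([
  {"dx": 0,"dy": 0,"dz": 0,"yaw": 0},
  {"dx": 0,"dy": 0,"dz": 0,"yaw": 0},
  {"dx": 0,"dy": 0,"dz": 0,"yaw": 0},
])

```text
clock: 7.98
eef_pos: [0.6402, 0.0767, 0.2075]
eef_rot: [-0.605, -1.866, 1.863]
wrist_force: [0.9, -0.4, -0.3]
width: 0.0006
```

Run:
```python
from h import *
import pickle
C={}
for n in ["side","scene","wrist"]:
  c=C[n]=capture(n); cv2.imwrite(f"pics/{n}4.png",c["color"][:,:,::-1])
  if n!="side":
    for l in ["needle_tip","mark_tip","dial"]:
      print(n,l,[(round(d["conf"],2),np.round(d["pixel"],1),int(d["pixels"].sum())) for d in trace(n,l)[:3]])
pickle.dump(C,open("c4.pkl","wb"))
print(bot.state()["wrist_force"],bot.state()["eef_pos"])
```

```text
scene needle_tip [(0.63, array([279.7, 297.6]), 1847), (0.46, array([330.7, 263.1]), 30), (0.26, array([364.8, 210.8]), 101)]
scene mark_tip [(0.28, array([307.3, 225.3]), 6532)]
scene dial [(0.85, array([308.8, 225. ]), 6693), (0.28, array([284.8, 196.8]), 143), (0.25, array([226.2, 251.3]), 566)]
wrist needle_tip [(0.63, array([312.4, 171.6]), 142)]
wrist mark_tip [(0.68, array([330. , 198.6]), 278)]
wrist dial [(0.91, array([438.5, 179.4]), 31290)]
[-0.15481455  0.14171378  0.25703094] [0.63920609 0.07661727 0.20586697]
```

View pics/side4.png

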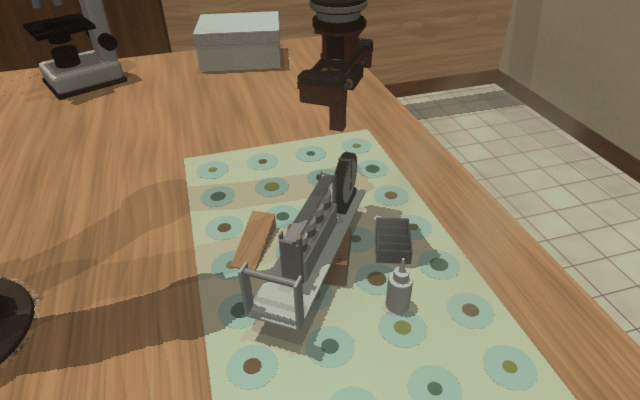

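View pics/wrist4.png

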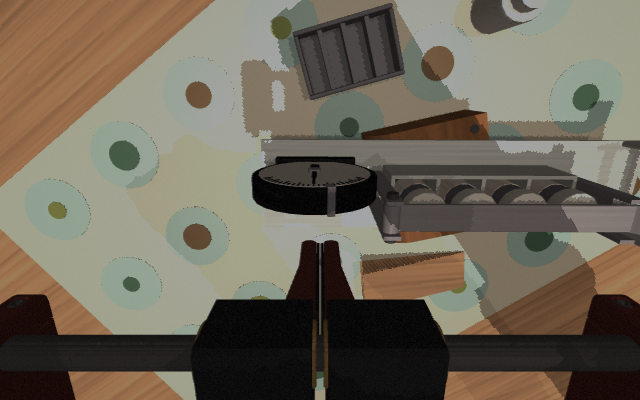

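View pics/scene4.png

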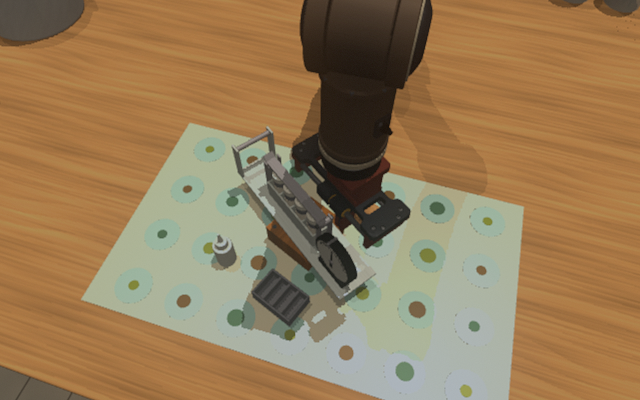

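```bash
cat > fit4.py <<'E'
from h import *
import pickle
C=pickle.load(open("c4.pkl","rb")); p=[.5804,-.0039,-.6214]
a=C["wrist"]["color"][:,:,::-1]
cv2.imwrite("pics/w4z.png",cv2.resize(a[150:225,240:400],None,fx=5,fy=5,interpolation=cv2.INTER_NEAREST))
a=C["scene"]["color"][:,:,::-1]
cv2.imwrite("pics/s4z.png",cv2.resize(a[130:300,220:390],None,fx=3.5,fy=3.5,interpolation=3))
for a in [0,.15,.2,.22,.24,.26,.28,.3]:
    print(a,[proj(C["wrist"],W(p,(x,.104-R*np.sin(a),.056+R*np.cos(a)))).round(1) for R,x in ((.039,.025),(.0425,.025),(.051,.024),(.051,.006))])
for y in(-.048,0,.048): print("rim",proj(C["wrist"],W(p,(.024,.104+y,.056))),proj(C["wrist"],W(p,(.006,.104+y,.056))))
E
python3 fit4.py
```

```text
0 [array([313.8, 183.7]), array([313.7, 185.1]), array([313.5, 190.1]), array([313.7, 216.8])]
0.15 [array([322.5, 183.5]), array([323.4, 184.8]), array([325.5, 189.8]), array([325.5, 216.5])]
0.2 [array([325.4, 183.4]), array([326.6, 184.7]), array([329.5, 189.6]), array([329.3, 216.2])]
0.22 [array([326.6, 183.3]), array([327.8, 184.6]), array([331. , 189.5]), array([330.8, 216.1])]
0.24 [array([327.7, 183.2]), array([329.1, 184.5]), array([332.6, 189.4]), array([332.4, 216. ])]
0.26 [array([328.8, 183.1]), array([330.3, 184.4]), array([334.1, 189.3]), array([333.9, 215.9])]
0.28 [array([329.9, 183.1]), array([331.5, 184.4]), array([335.6, 189.2]), array([335.4, 215.7])]
0.3 [array([331., 183.]), array([332.8, 184.3]), array([337.1, 189. ]), array([336.8, 215.5])]
rim [376.86994538 171.71354361] [375.8252511  194.09098076]
rim [314.61746838 171.94606773] [314.80731892 194.31179855]
rim [252.40525991 172.17844144] [253.82807443 194.53247633]
```

View pics/w4z.png

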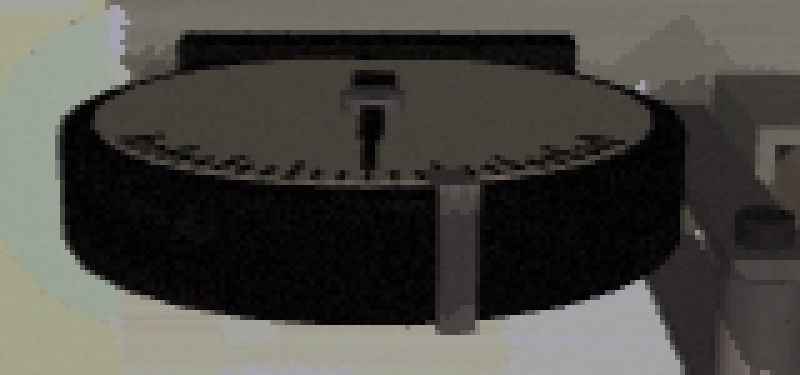

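View pics/s4z.png

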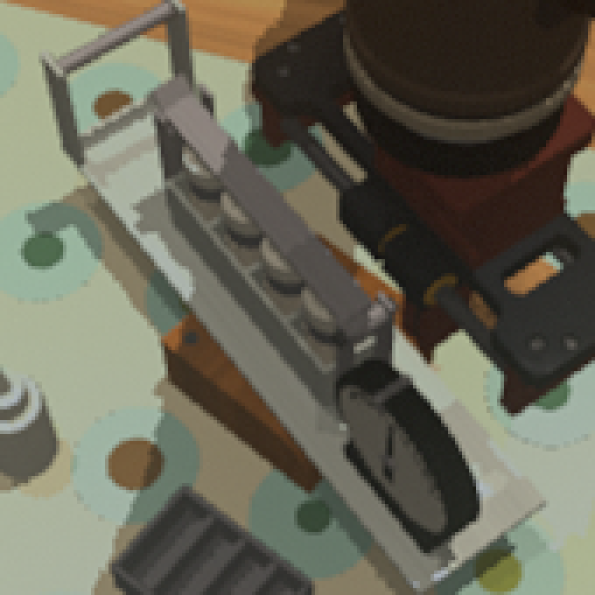

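```bash
cat > path.py <<'E'
from h import *
p=np.array([.5804,-.0039,-.6214]); b=np.array([.575,-.0107,-.4321])
r=.028
by=np.array([-np.sin(b[2]),np.cos(b[2])]); bx=np.array([np.cos(b[2]),np.sin(b[2])])
H=W(p,(0,-.182,.082)); A=b[:2]+.03*by
def pos(al,H=H):
    d=H[:2]-A; q=d@by; x=d@bx; h=H[2]-.05
    y=r*np.sin(al)+(q-r*al)*np.cos(al)+h*np.sin(al); z=.05-r+r*np.cos(al)-(q-r*al)*np.sin(al)+h*np.cos(al)
    return np.r_[A+x*bx+y*by,z]
def slope(al):
    R=Ro.from_euler('z',b[2])*Ro.from_euler('x',-al)*Ro.from_euler('z',p[2]-b[2])
    g=R.inv().apply([0,0,-1]); return np.arctan2(abs(g[1]),-g[2]),g
if __name__=="__main__":
    s=bot.state(); T=s["eef_pos"]; M=Ro.from_rotvec(s["eef_rot"]).as_matrix()
    print(T,H,"rackTCP", Ro.from_euler('z',-p[2]).apply(np.r_[T[:2]-p[:2],0]).round(4), "to handle in tool:",(M.T@(H-[0,0,.019]-T)*1000).round(1))
    M0=np.array([[-.813,0,-.582],[.582,0,-.813],[0,-1,0]])
    for al in np.arange(0,.29,.02): print(round(al,2),round(slope(al)[0],4),(M0.T@(pos(al)-H)*1000).round(1))
E
python3 path.py
```

```text
[0.63920609 0.07661727 0.20586697] [ 0.47444433 -0.15187769  0.132     ] rackTCP [0.0009 0.0997 0.    ] to handle in tool: [-1.000e-01  9.280e+01  2.817e+02]
0.0 0.0 [-0.  0. -0.]
0.02 0.0196 [ 0.3 -4.  -1.6]
0.04 0.0393 [ 0.6 -8.  -3.4]
0.06 0.0589 [  1.  -11.9  -5.2]
0.08 0.0786 [  1.4 -15.8  -7.1]
0.1 0.0982 [  1.7 -19.7  -9. ]
0.12 0.1179 [  2.1 -23.6 -11.1]
0.14 0.1375 [  2.5 -27.4 -13.2]
0.16 0.1572 [  2.9 -31.2 -15.4]
0.18 0.1769 [  3.4 -35.  -17.6]
0.2 0.1965 [  3.8 -38.7 -20. ]
0.22 0.2162 [  4.3 -42.4 -22.4]
0.24 0.2359 [  4.8 -46.1 -24.9]
0.26 0.2556 [  5.3 -49.7 -27.5]
0.28 0.2752 [  5.8 -53.2 -30.1]
```

Request:
play_rows([
  {"dx": 0,"dy": -40,"dz": 0,"yaw": 0},
  {"dx": 0,"dy": 0,"dz": 40,"yaw": 0},
  {"dx": 0,"dy": 0,"dz": 40,"yaw": 0},
  {"dx": 0,"dy": 0,"dz": 40,"yaw": 0},
  {"dx": 0,"dy": 0,"dz": 40,"yaw": 0},
  {"dx": 0,"dy": 0,"dz": 40,"yaw": 0},
  {"dx": 0,"dy": 0,"dz": 40,"yaw": 0},
  {"dx": 0,"dy": 0,"dz": 40,"yaw": 0},
], fingers=0.14, squeeze=30)

```text
clock: 9.1
eef_pos: [0.4739, -0.1517, 0.2459]
eef_rot: [-0.603, -1.864, 1.863]
wrist_force: [0.1, -1.0, -0.3]
width: 0.0486
```

Request:
play_rows([
  {"dx": 0,"dy": 25,"dz": 2,"yaw": 0},
  {"dx": 0,"dy": 25,"dz": 0,"yaw": 0},
  {"dx": 0,"dy": 0,"dz": 0,"yaw": 0},
  {"dx": 0,"dy": 0,"dz": 0,"yaw": 0},
])

```text
clock: 9.43
eef_pos: [0.4735, -0.1518, 0.1954]
eef_rot: [-0.6, -1.862, 1.863]
wrist_force: [-0.2, 0.1, 0.1]
width: 0.0497
```

```bash
python3 path.py | head -1
python3 - <<'E'
from h import *
import pickle
C={}
for n in ["side","scene","wrist"]:
  c=C[n]=capture(n); cv2.imwrite(f"pics/{n}5.png",c["color"][:,:,::-1])
pickle.dump(C,open("c5.pkl","wb"))
s=bot.state();print(s["wrist_force"],s["eef_pos"],s["width"],s["q"].round(2))
cv2.imwrite("pics/side5z.png",cv2.resize(C["side"]["color"][100:340,200:420,::-1],None,fx=2.5,fy=2.5,interpolation=3))
E
```

```text
[ 0.47351216 -0.15184326  0.1953669 ] [ 0.47444433 -0.15187769  0.132     ] rackTCP [-0.0008 -0.1825  0.    ] to handle in tool: [-0.9 82.4 -0.6]
[-0.49533234 -0.59504958 -0.56177976] [ 0.47513224 -0.15185198  0.19686336] 0.05004147226926693 [-0.19  0.23  0.48  1.95 -0.13  0.98 -1.85]
```

View pics/side5z.png

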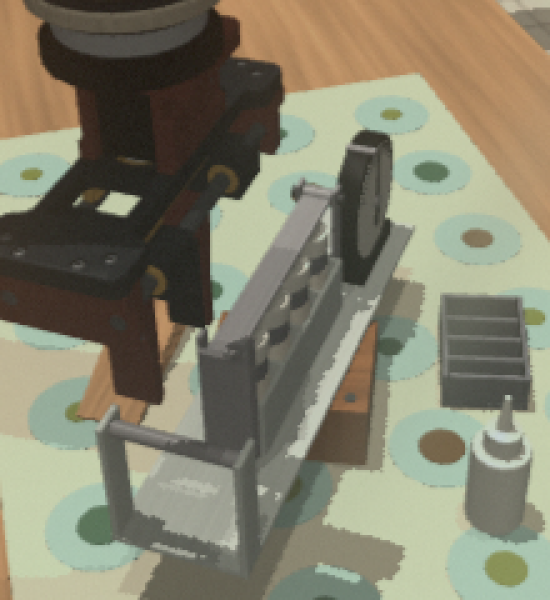

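View pics/wrist5.png

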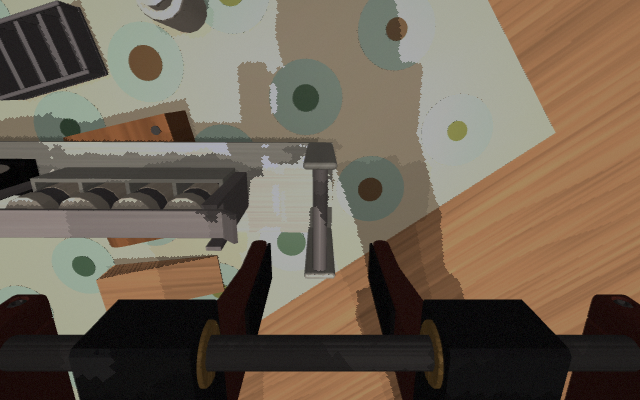

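Run:
```python
from h import *
import pickle
C=pickle.load(open("c5.pkl","rb")); p=[.5804,-.0039,-.6214]
for n in ["side","wrist","scene"]:
  for a in (0,.05,.1): print(n,a,[proj(C[n],W(p,(x,.05-.177*np.cos(a)-.009*np.sin(a)*0,.099+.177*np.sin(a)))).round(1) for x in (-.01,.01)])
```

```text
side 0 [array([278.5, 238.9]), array([291.9, 242. ])]
side 0.05 [array([278.2, 234. ]), array([291.6, 237.1])]
side 0.1 [array([277.9, 228.8]), array([291.5, 231.9])]
wrist 0 [array([236.6, 239.9]), array([234.2, 211.2])]
wrist 0.05 [array([233.1, 245.7]), array([230.5, 216. ])]
wrist 0.1 [array([228.6, 251.9]), array([225.8, 221.1])]
scene 0 [array([271.1, 151.7]), array([262.2, 156.7])]
scene 0.05 [array([270.8, 148.8]), array([261.8, 153.9])]
scene 0.1 [array([270.6, 146. ]), array([261.6, 151.1])]
```

Request:
play_rows([
  {"dx": 0,"dy": 20,"dz": 0,"yaw": 0},
  {"dx": 0,"dy": 20,"dz": 0,"yaw": 0},
  {"dx": 0,"dy": 20,"dz": 0,"yaw": 0},
  {"dx": 0,"dy": 15,"dz": 0,"yaw": 0},
  {"dx": 0,"dy": 7,"dz": 0,"yaw": 0},
  {"dx": 0,"dy": 0,"dz": 0,"yaw": 0},
])

```text
clock: 10.08
eef_pos: [0.474, -0.1516, 0.1131]
eef_rot: [-0.6, -1.863, 1.864]
wrist_force: [-0.2, -0.1, 0.2]
width: 0.05
```

```bash
python3 path.py | head -1
python3 - <<'E'
from h import *
C={}
for n in ["side"]:
  c=C[n]=capture(n)
s=bot.state();print(s["wrist_force"],s["eef_pos"],s["width"],s["q"].round(2))
cv2.imwrite("pics/side6z.png",cv2.resize(C["side"]["color"][140:340,200:400,::-1],None,fx=3,fy=3,interpolation=3))
E
```

```text
[ 0.47401517 -0.15160353  0.11313868] [ 0.47444433 -0.15187769  0.132     ] rackTCP [-0.0005 -0.182   0.    ] to handle in tool: [-0.5  0.1 -0. ]
[-0.22295727 -0.87401161 -0.40274253] [ 0.47452152 -0.15189407  0.11401648] 0.05022152293514824 [-0.15  0.35  0.44  2.04 -0.2   0.8  -1.78]
```

View pics/side6z.png

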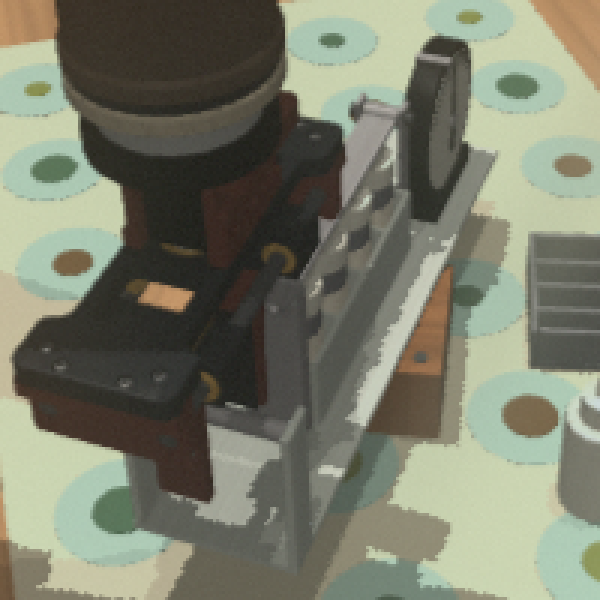

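The bar tip matches the shut projection and the fingers straddle the handle. Next I'll grip it lightly.

Request:
play_rows([
  {"dx": 0,"dy": 0,"dz": 0,"yaw": 0},
  {"dx": 0,"dy": 0,"dz": 0,"yaw": 0},
  {"dx": 0,"dy": 0,"dz": 0,"yaw": 0},
  {"dx": 0,"dy": 0,"dz": 0,"yaw": 0},
  {"dx": 0,"dy": 0,"dz": 0,"yaw": 0},
  {"dx": 0,"dy": 0,"dz": 0,"yaw": 0},
], fingers=-1, squeeze=30)

```text
clock: 10.63
eef_pos: [0.4742, -0.152, 0.1139]
eef_rot: [-0.603, -1.864, 1.863]
wrist_force: [0.7, 0.7, 0.5]
width: 0.0134
```

Request:
play_rows([
  {"dx": 0.3,"dy": -4,"dz": -1.6,"yaw": 0},
  {"dx": 0.3,"dy": -4,"dz": -1.8,"yaw": 0},
  {"dx": 0.4,"dy": -3.9,"dz": -1.8,"yaw": 0},
  {"dx": 0.4,"dy": -3.9,"dz": -1.9,"yaw": 0},
  {"dx": 0,"dy": 0,"dz": 0,"yaw": 0},
  {"dx": 0,"dy": 0,"dz": 0,"yaw": 0},
])

```text
clock: 11.13
eef_pos: [0.4772, -0.1456, 0.1297]
eef_rot: [-0.603, -1.863, 1.864]
wrist_force: [-1.6, -1.5, -1.2]
width: 0.0092
```

```bash
python3 path.py | head -1
python3 - <<'E'
from h import *
C={}
for n in ["side","scene"]:
  c=C[n]=capture(n)
s=bot.state();print(s["wrist_force"],s["ft_torque"],s["eef_pos"],s["width"],s["q"].round(2))
cv2.imwrite("pics/side7z.png",cv2.resize(C["side"]["color"][140:340,200:400,::-1],None,fx=3,fy=3,interpolation=3))
cv2.imwrite("pics/scene7z.png",cv2.resize(C["scene"]["color"][120:320,220:420,::-1],None,fx=3,fy=3,interpolation=3))
E
```

```text
[ 0.47716529 -0.14562408  0.12974185] [ 0.47444433 -0.15187769  0.132     ] rackTCP [-0.0014 -0.1753  0.    ] to handle in tool: [-1.4 16.7  6.7]
[-1.87460156 -1.22537981 -1.67975509] [-0.3861035   0.30000014 -0.03557599] [ 0.47704285 -0.1456838   0.12946565] 0.009054959566804261 [-0.17  0.32  0.45  2.02 -0.19  0.83 -1.81]
```

View pics/side7z.png

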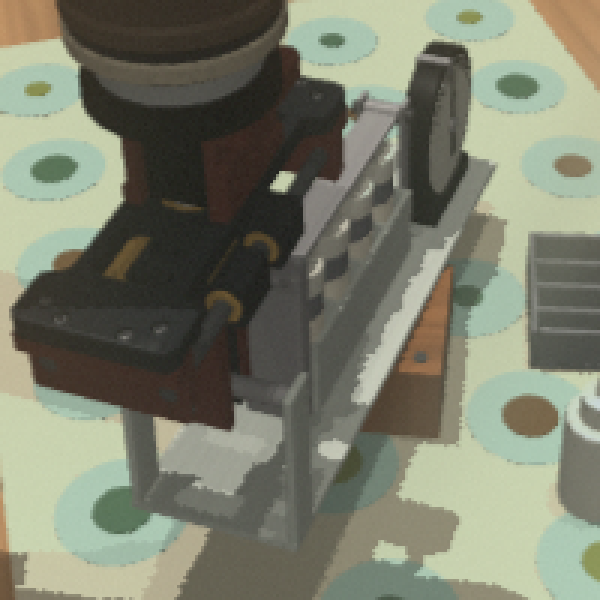

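View pics/scene7z.png

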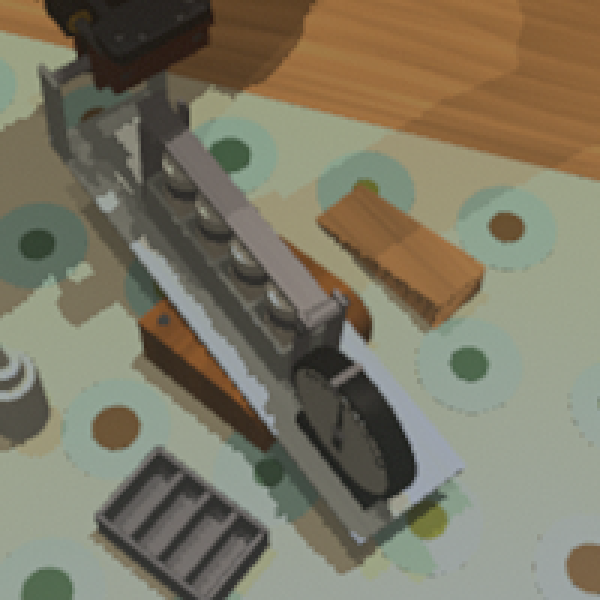

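Request:
play_rows([
  {"dx": 0.4,"dy": -3.5,"dz": -2,"yaw": 0},
  {"dx": 0.4,"dy": -3.5,"dz": -2,"yaw": 0},
  {"dx": 0.4,"dy": -3.5,"dz": -2,"yaw": 0},
  {"dx": 0.4,"dy": -3.5,"dz": -2,"yaw": 0},
  {"dx": 0.4,"dy": -3.5,"dz": -2,"yaw": 0},
  {"dx": 0.3,"dy": -3.5,"dz": -2,"yaw": 0},
  {"dx": 0.3,"dy": -3.5,"dz": -2,"yaw": 0},
  {"dx": 0,"dy": 0,"dz": 0,"yaw": 0},
])

```text
clock: 11.9
eef_pos: [0.484, -0.132, 0.1547]
eef_rot: [-0.603, -1.865, 1.864]
wrist_force: [-0.1, -0.4, -2.5]
width: 0.0088
```

Request:
play_rows([
  {"dx": 0,"dy": 0,"dz": 0,"yaw": 0},
  {"dx": 0,"dy": 0,"dz": 0,"yaw": 0},
  {"dx": 0,"dy": 0,"dz": 0,"yaw": 0},
  {"dx": 0,"dy": 0,"dz": 0,"yaw": 0},
  {"dx": 0,"dy": 0,"dz": 0,"yaw": 0},
  {"dx": 0,"dy": 0,"dz": 0,"yaw": 0},
  {"dx": 0,"dy": 0,"dz": 0,"yaw": 0},
  {"dx": 0,"dy": 0,"dz": 0,"yaw": 0},
])

```text
clock: 12.57
eef_pos: [0.4832, -0.1325, 0.1539]
eef_rot: [-0.602, -1.864, 1.863]
wrist_force: [2.4, 1.1, -4.3]
width: 0.0092
```

Request:
play_rows([
  {"dx": 0,"dy": 0,"dz": 0,"yaw": 0},
  {"dx": 0,"dy": 0,"dz": 0,"yaw": 0},
  {"dx": 0,"dy": 0,"dz": 0,"yaw": 0},
  {"dx": 0,"dy": 0,"dz": 0,"yaw": 0},
  {"dx": 0,"dy": 0,"dz": 0,"yaw": 0},
  {"dx": 0,"dy": 0,"dz": 0,"yaw": 0},
  {"dx": 0,"dy": 0,"dz": 0,"yaw": 0},
  {"dx": 0,"dy": 0,"dz": 0,"yaw": 0},
])

```text
clock: 13.23
eef_pos: [0.4832, -0.1326, 0.1539]
eef_rot: [-0.602, -1.863, 1.863]
wrist_force: [1.5, 2.3, -3.3]
width: 0.0089
```

```bash
cat > look.py <<'E'
from h import *
import sys,pickle
k=sys.argv[1]
C={}; acc=[]
for n in ["side","scene"]:
  c=C[n]=capture(n)
  for l in ["needle_tip","mark_tip"]:
    print(n,l,[(round(d["conf"],2),np.round(d["pixel"],1),int(d["pixels"].sum())) for d in trace(n,l)[:3]])
ims=[C["scene"]["color"]]+[capture("scene")["color"] for _ in range(3)]
m=np.mean(np.float32(ims),0); C["mean"]=m; pickle.dump(C,open(f"c{k}.pkl","wb"))
s=bot.state();print(s["clock"],s["wrist_force"].round(1),s["eef_pos"].round(4),s["width"])
cv2.imwrite(f"pics/side{k}z.png",cv2.resize(C["side"]["color"][140:340,200:400,::-1],None,fx=3,fy=3,interpolation=3))
z=cv2.resize(np.clip(m*1.6,0,255).astype(np.uint8)[215:305,300:380,::-1],None,fx=6.5,fy=6.5,interpolation=cv2.INTER_CUBIC)
cv2.imwrite(f"pics/dial{k}.png",z)
E
python3 look.py 8
```

```text
side needle_tip []
side mark_tip []
scene needle_tip []
scene mark_tip []
13.6833 [ 2.8  1.9 -2.9] [ 0.4832 -0.1326  0.1539] 0.009332460851046253
```

View pics/dial8.png

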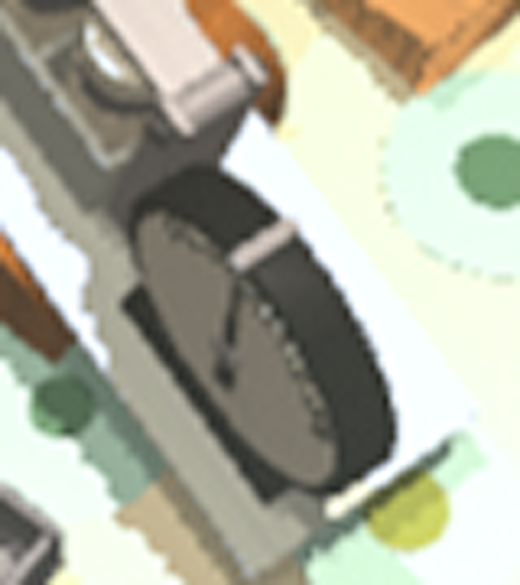

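View pics/side8z.png

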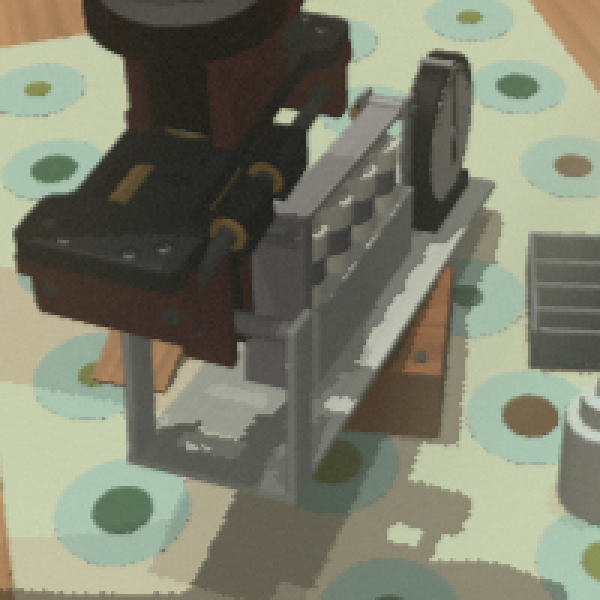

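```bash
cat > pred.py <<'E'
from path import *
import pickle,sys
k=sys.argv[1]; al=float(sys.argv[2]); dx=np.array([float(v) for v in sys.argv[3].split(',')]) if len(sys.argv)>3 else 0
C=pickle.load(open(f"c{k}.pkl","rb")); c=C["scene"]
def Z(X): return ((proj(c,pos(al,W(p,X)))-[300,215]+.5)*6.5-.5+dx)
f=lambda R,a,x=.025: Z((x,.104-R*np.sin(a),.056+R*np.cos(a)))
print("slope",slope(al)[0]); print("pivot",f(0,0).round(1))
for a in (.18,.2,.22,.24,.26): print(a,"needle",f(.039,a).round(1),"mark",f(.0425,a).round(1),"tabtopfront",f(.051,a,.024).round(1),"rear",f(.051,a,.006).round(1))
print("rim",[f(.048,a,.024).round(0) for a in (-1.57,0,1.57,3.14)])
print("base corners",Z((.042,.153,.004)).round(0),Z((-.042,.153,.004)).round(0))
E
python3 path.py >/dev/null; python3 pred.py 8 .208
```

```text
slope 0.2043878391083073
pivot [232.2 355.6]
0.18 needle [244.9 293.6] mark [246.1 287.7] tabtopfront [252.1 271.3] rear [306.9 233.7]
0.2 needle [243.  291.3] mark [244.  285.3] tabtopfront [249.6 268.3] rear [304.4 230.8]
0.22 needle [241.1 289.1] mark [241.9 282.9] tabtopfront [247.1 265.4] rear [301.9 227.9]
0.24 needle [239.2 286.9] mark [239.9 280.5] tabtopfront [244.6 262.5] rear [299.3 225.1]
0.26 needle [237.3 284.8] mark [237.8 278.1] tabtopfront [242.  259.7] rear [296.8 222.3]
rim [array([343., 501.]), array([272., 303.]), array([130., 210.]), array([202., 399.])]
base corners [253. 583.] [481. 416.]
```

```bash
cat > ov.py <<'E'
from path import *
import pickle,sys
k=sys.argv[1]; al=float(sys.argv[2]); mk=float(sys.argv[3])
C=pickle.load(open(f"c{k}.pkl","rb")); c=C["scene"]; m=np.clip((C["mean"])*2.2,0,255).astype(np.uint8)[:,:,::-1]
S=12;x0,y0=316,238
z=cv2.resize(m[y0:y0+45,x0:x0+32],None,fx=S,fy=S,interpolation=cv2.INTER_CUBIC); z2=z.copy()
def Z(X): return tuple(int(v*16) for v in ((proj(c,pos(al,W(p,X)))-[x0,y0]+.5)*S))
f=lambda R,a,x=.025: Z((x,.104-R*np.sin(a),.056+R*np.cos(a)))
th=slope(al)[0]
cv2.line(z2,f(0,0),f(.039,th),(0,0,255),1,cv2.LINE_AA,4)
cv2.line(z2,f(.0425,mk),f(.051,mk,.025),(0,255,0),1,cv2.LINE_AA,4)
cv2.line(z2,f(.051,mk,.024),f(.051,mk,.006),(0,255,0),1,cv2.LINE_AA,4)
pts=np.array([f(.048,a,.024) for a in np.linspace(0,6.28,60)]); cv2.polylines(z2,[pts],True,(255,100,0),1,cv2.LINE_AA,4)
cv2.imwrite(f"pics/ov{k}.png",np.hstack([z,z2]))
E
python3 ov.py 8 .208 .228
```

```text
(no output)
```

View pics/ov8.png

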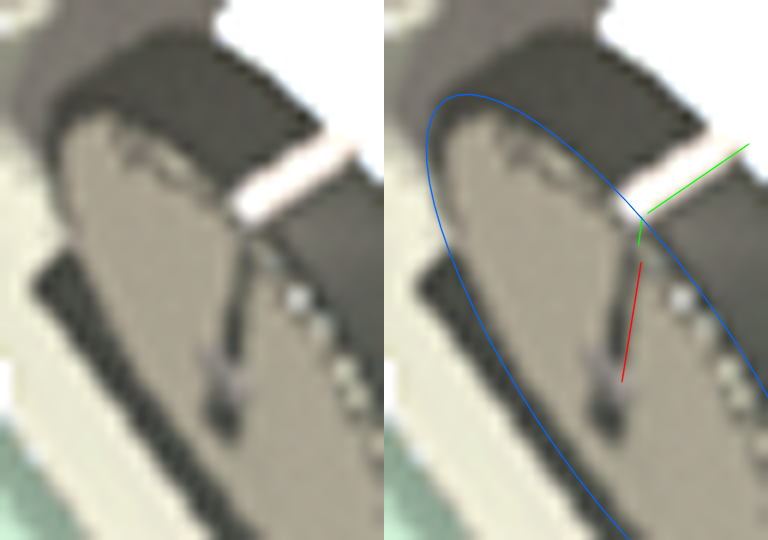

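Request:
play_rows([
  {"dx": 0.15,"dy": -1.1,"dz": -0.75,"yaw": 0},
  {"dx": 0.15,"dy": -1.1,"dz": -0.75,"yaw": 0},
  {"dx": 0.15,"dy": -1.1,"dz": -0.75,"yaw": 0},
  {"dx": 0.15,"dy": -1.1,"dz": -0.75,"yaw": 0},
  {"dx": 0,"dy": 0,"dz": 0,"yaw": 0},
  {"dx": 0,"dy": 0,"dz": 0,"yaw": 0},
  {"dx": 0,"dy": 0,"dz": 0,"yaw": 0},
  {"dx": 0,"dy": 0,"dz": 0,"yaw": 0},
])

```text
clock: 14.35
eef_pos: [0.4844, -0.1299, 0.1583]
eef_rot: [-0.602, -1.863, 1.863]
wrist_force: [0.6, 0.5, -3.0]
width: 0.0088
```

Request:
play_rows([
  {"dx": 0,"dy": 0,"dz": 0,"yaw": 0},
  {"dx": 0,"dy": 0,"dz": 0,"yaw": 0},
  {"dx": 0,"dy": 0,"dz": 0,"yaw": 0},
  {"dx": 0,"dy": 0,"dz": 0,"yaw": 0},
  {"dx": 0,"dy": 0,"dz": 0,"yaw": 0},
  {"dx": 0,"dy": 0,"dz": 0,"yaw": 0},
  {"dx": 0,"dy": 0,"dz": 0,"yaw": 0},
  {"dx": 0,"dy": 0,"dz": 0,"yaw": 0},
])

```text
clock: 15.02
eef_pos: [0.4844, -0.1298, 0.1583]
eef_rot: [-0.602, -1.863, 1.863]
wrist_force: [0.4, 0.3, -2.8]
width: 0.0091
```

Request:
play_rows([
  {"dx": 0,"dy": 0,"dz": 0,"yaw": 0},
  {"dx": 0,"dy": 0,"dz": 0,"yaw": 0},
  {"dx": 0,"dy": 0,"dz": 0,"yaw": 0},
  {"dx": 0,"dy": 0,"dz": 0,"yaw": 0},
  {"dx": 0,"dy": 0,"dz": 0,"yaw": 0},
  {"dx": 0,"dy": 0,"dz": 0,"yaw": 0},
  {"dx": 0,"dy": 0,"dz": 0,"yaw": 0},
  {"dx": 0,"dy": 0,"dz": 0,"yaw": 0},
])

```text
clock: 15.68
eef_pos: [0.4844, -0.1298, 0.1583]
eef_rot: [-0.602, -1.863, 1.863]
wrist_force: [0.0, 0.2, -3.3]
width: 0.0093
```

```bash
python3 look.py 9; python3 ov.py 9 .232 .228; python3 path.py|head -1
python3 - <<'E'
# slope check independent: rack pose fit in the pictures
E
```

```text
side needle_tip []
side mark_tip []
scene needle_tip [(0.21, array([303.3, 221.9]), 6943)]
scene mark_tip [(0.48, array([340.4, 253.6]), 9)]
16.1333 [-0.2  1.1 -2.1] [ 0.4844 -0.1298  0.1583] 0.009055875890804886
[ 0.48444882 -0.12982277  0.15834689] [ 0.47444433 -0.15187769  0.132     ] rackTCP [-0.0047 -0.1582  0.    ] to handle in tool: [-4.8 45.3 23.7]
```

View pics/ov9.png

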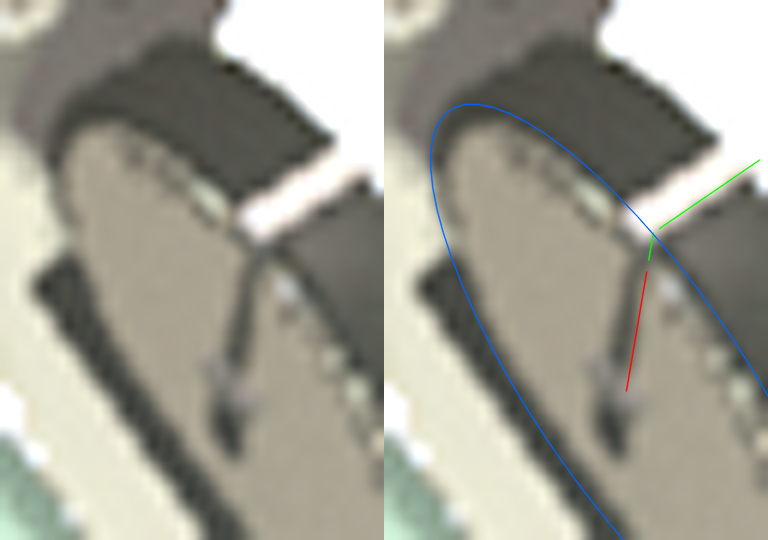

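View pics/side9z.png

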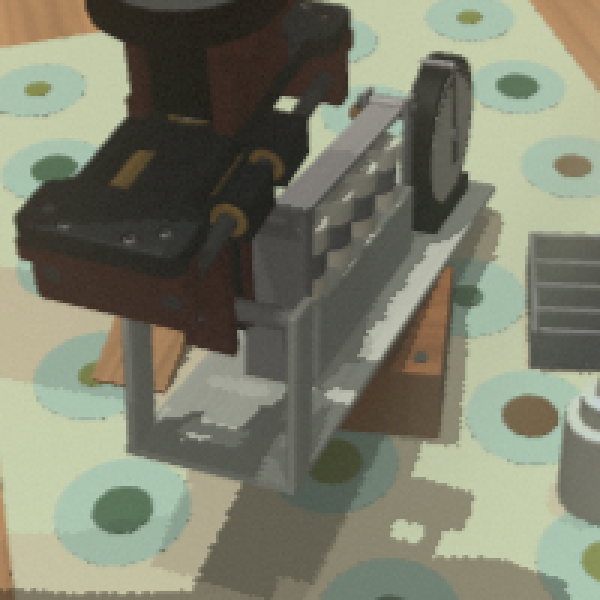

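```bash
cat > sub.py <<'E'
from path import *
import pickle,sys
from scipy.ndimage import map_coordinates
def run(k,al,mk0):
    C=pickle.load(open(f"c{k}.pkl","rb")); c=C["scene"]; g=np.float32(C.get("mean",C["scene"]["color"])).mean(2)
    th=slope(al)[0]
    f=lambda R,a,x=.025: proj(c,pos(al,W(p,(x,.104-R*np.sin(a),.056+R*np.cos(a)))))
    def prof(a,b,sgn,hw=4,n=12,t0=.1,t1=.9,off=0):
        d=(b-a)/np.linalg.norm(b-a); nn=np.array([-d[1],d[0]]); s=np.linspace(-hw,hw,81); o=[]
        for t in np.linspace(t0,t1,n):
            q=a+t*(b-a)+off*nn
            v=map_coordinates(g,[q[1]+s*nn[1],q[0]+s*nn[0]],order=1)*sgn
            base=np.linspace(np.median(v[:12]),np.median(v[-12:]),81); w=np.clip(v-base,0,None); w[w<.35*w.max()]=0
            o.append((w*s).sum()/w.sum()+off)
        return np.array(o),nn
    n1,nn=prof(f(0,0),f(.039,th),-1,hw=3,t0=.25,t1=.8,off=.8)
    m1,mm=prof(f(.051,mk0,.024),f(.051,mk0,.006),1,hw=4,t0=0.15,t1=.8,off=-1)
    dm=((f(.051,mk0+.02,.015)-f(.051,mk0,.015))@mm)/.02
    print(k,"slope",round(th,4),"needle perp",n1.round(2),nn.round(2),"\n tab perp",m1.round(2),mm.round(2),"px/rad",dm.round(1))
for a in [("4",0,.228),("8",.208,.228),("9",.232,.228)]: run(*a)
E
python3 sub.py
```

```text
4 slope 0.0 needle perp [-0.51 -0.54 -0.57 -0.58 -0.62 -0.66 -0.7  -0.76 -0.77 -0.77 -0.76 -0.78] [1.   0.07] 
 tab perp [-0.57 -0.54 -0.59 -0.61 -0.57 -0.57 -0.55 -0.51 -0.54 -0.54 -0.59 -1.22] [0.56 0.83] px/rad -25.6
8 slope 0.2044 needle perp [-0.68 -0.78 -0.82 -0.86 -0.91 -0.96 -1.02 -1.04 -0.91  0.26  0.51  0.62] [0.99 0.16] 
 tab perp [-1.34 -1.24 -1.13 -1.15 -1.2  -1.24 -1.28 -1.16 -1.07 -1.08 -1.15 -1.21] [0.56 0.83] px/rad -28.9
9 slope 0.228 needle perp [-0.75 -0.81 -0.78 -0.76 -0.77 -0.78 -0.78 -0.8  -0.87 -0.89 -0.93 -0.97] [0.99 0.17] 
 tab perp [-1.1  -1.12 -1.21 -1.28 -1.31 -1.2  -1.08 -1.09 -1.15 -1.22 -1.23 -1.21] [0.57 0.83] px/rad -29.2
```

```bash
cat > sub2.py <<'E'
from path import *
import pickle
from scipy.ndimage import map_coordinates
for k,al in [("4",0),("8",.208),("9",.232)]:
    C=pickle.load(open(f"c{k}.pkl","rb")); c=C["scene"]; g=np.float32(C.get("mean",C["scene"]["color"])).mean(2)
    th=slope(al)[0]
    f=lambda R,a,x=.025: proj(c,pos(al,W(p,(x,.104-R*np.sin(a),.056+R*np.cos(a)))))
    a=f(0,0); b=f(.039,th); L=np.linalg.norm(b-a); d=(b-a)/L; nn=np.array([-d[1],d[0]])
    s=np.arange(-9,13,.5); v=np.mean([map_coordinates(g,[a[1]+s*d[1]+o*nn[1],a[0]+s*d[0]+o*nn[0]],order=1) for o in (-.6-.4,-.6,-.6+.4)],0)
    print(k,"L",L.round(2)); print(np.c_[s,v.round(0)].T.tolist()[1])
    # base long edge +x side and end edge
    for X1,X2,nm in [((.042,.06,.004),(.042,.15,.004),"long+x"),((-.035,.153,.004),(.0,.153,.004),"end"),((-.042,.09,.004),(-.042,.15,.004),"long-x")]:
        A=proj(c,pos(al,W(p,X1)));B=proj(c,pos(al,W(p,X2))); dd=(B-A)/np.linalg.norm(B-A); n2=np.array([-dd[1],dd[0]])
        ss=np.linspace(-5,5,41); pr=np.mean([map_coordinates(g,[(A+t*(B-A))[1]+ss*n2[1],(A+t*(B-A))[0]+ss*n2[0]],order=1) for t in np.linspace(0.05,.95,30)],0)
        gr=np.gradient(cv2.GaussianBlur(pr.reshape(1,-1),(9,1),0).ravel()); i=np.argsort(-abs(gr))[:1]
        w=abs(gr)**2; print(nm,n2.round(2),"peak",ss[i],"profile",pr[::4].round(0).tolist())
E
python3 sub2.py
```

```text
4 L 9.95
[39.0, 48.0, 57.0, 64.0, 69.0, 71.0, 70.0, 67.0, 60.0, 49.0, 41.0, 34.0, 31.0, 33.0, 38.0, 45.0, 53.0, 61.0, 66.0, 68.0, 65.0, 57.0, 49.0, 41.0, 37.0, 36.0, 36.0, 37.0, 38.0, 38.0, 40.0, 41.0, 43.0, 46.0, 48.0, 50.0, 50.0, 49.0, 50.0, 55.0, 60.0, 65.0, 66.0, 63.0]
long+x [-0.78  0.63] peak [-0.25] profile [116.0, 117.0, 117.0, 119.0, 112.0, 89.0, 75.0, 75.0, 75.0, 75.0, 80.0]
end [-0.6 -0.8] peak [1.] profile [124.0, 118.0, 122.0, 124.0, 122.0, 115.0, 134.0, 156.0, 157.0, 156.0, 156.0]
long-x [-0.75  0.66] peak [2.] profile [164.0, 167.0, 168.0, 168.0, 167.0, 164.0, 163.0, 159.0, 154.0, 155.0, 156.0]
8 L 10.09
[42.0, 50.0, 59.0, 66.0, 71.0, 71.0, 70.0, 63.0, 55.0, 47.0, 39.0, 35.0, 34.0, 38.0, 43.0, 49.0, 55.0, 59.0, 63.0, 63.0, 59.0, 53.0, 45.0, 42.0, 41.0, 41.0, 41.0, 42.0, 44.0, 46.0, 49.0, 51.0, 51.0, 51.0, 50.0, 49.0, 47.0, 46.0, 47.0, 50.0, 53.0, 56.0, 53.0, 55.0]
long+x [-0.81  0.58] peak [-0.25] profile [103.0, 105.0, 109.0, 115.0, 111.0, 87.0, 71.0, 71.0, 77.0, 87.0, 91.0]
end [-0.59 -0.81] peak [0.25] profile [117.0, 118.0, 113.0, 89.0, 71.0, 99.0, 148.0, 159.0, 134.0, 109.0, 99.0]
long-x [-0.8  0.6] peak [-0.25] profile [155.0, 155.0, 155.0, 155.0, 157.0, 161.0, 164.0, 164.0, 164.0, 164.0, 157.0]
9 L 10.12
[47.0, 54.0, 60.0, 65.0, 69.0, 68.0, 65.0, 57.0, 49.0, 42.0, 36.0, 33.0, 33.0, 36.0, 41.0, 48.0, 54.0, 58.0, 61.0, 61.0, 59.0, 55.0, 49.0, 46.0, 44.0, 44.0, 45.0, 45.0, 44.0, 45.0, 46.0, 47.0, 48.0, 49.0, 50.0, 51.0, 52.0, 51.0, 49.0, 49.0, 48.0, 50.0, 55.0, 68.0]
long+x [-0.82  0.58] peak [-0.25] profile [103.0, 105.0, 109.0, 115.0, 113.0, 89.0, 71.0, 72.0, 79.0, 88.0, 91.0]
end [-0.59 -0.81] peak [0.25] profile [117.0, 116.0, 115.0, 95.0, 71.0, 98.0, 145.0, 141.0, 111.0, 99.0, 94.0]
long-x [-0.8  0.6] peak [4.5] profile [155.0, 155.0, 155.0, 155.0, 157.0, 161.0, 163.0, 163.0, 163.0, 163.0, 155.0]
```

```bash
cat > sub3.py <<'E'
from path import *
import pickle
from scipy.ndimage import map_coordinates
def face(k,al,verbose=0):
    C=pickle.load(open(f"c{k}.pkl","rb")); c=C["scene"]; g=np.float32(C.get("mean",C["scene"]["color"])).mean(2)
    f=lambda R,a,x=.024: proj(c,pos(al,W(p,(x,.104-R*np.sin(a),.056+R*np.cos(a)))))
    A=np.r_[np.arange(.75,5.8,.1)]
    def res(q,ret=False):
        o=[]
        for a in A:
            rs=np.linspace(.030,.052,45); pts=np.array([f(r,a)+q for r in rs])
            o.append(map_coordinates(g,[pts[:,1],pts[:,0]],order=1))
        return np.array(o)
    q=np.array([-.8,0.])
    for it in range(4):
        V=res(q); rs=np.linspace(.030,.052,45); E=[];AA=[]
        for a,v in zip(A,V):
            v=cv2.GaussianBlur(v.reshape(1,-1),(5,1),0).ravel(); lo=v.min(); 
            # first crossing below 45
            i=np.where(v<46)[0]
            i=[j for j in i if rs[j]>.036]
            if len(i) and i[0]>0: 
                j=i[0]; E.append(rs[j]);AA.append(a)
        E=np.array(E);AA=np.array(AA)
        # fit r = r0 + cy*(-sin a)+cz*cos a
        M=np.c_[np.ones_like(AA),-np.sin(AA),np.cos(AA)]
        w=np.ones(len(AA))
        for _ in range(10):
            s=np.linalg.lstsq(M*w[:,None],E*w,rcond=None)[0]; rr=E-M@s; w=1/(1+(rr/.0008)**2)
        q=q+(proj(c,pos(al,W(p,(.024,.104+s[1],.056+s[2]))))-f(0,0))
    print(k,"shift px",q.round(2),"r0",s[0].round(4),"rms",np.sqrt((w*rr**2).sum()/w.sum()).round(5),len(AA))
    return q
for k,al in [("4",0),("8",.208),("9",.232)]: face(k,al)
E
python3 sub3.py
```

```text
4 shift px [-0.32 -0.5 ] r0 0.0434 rms 0.00062 44
8 shift px [-0.31 -0.3 ] r0 0.0437 rms 0.00059 45
9 shift px [-0.47 -0.59] r0 0.0436 rms 0.00059 44
```

```bash
python3 - <<'E'
import pickle
C=pickle.load(open("o.pkl","rb"))[0]; pickle.dump({"scene":C["scene"]},open("c0.pkl","wb"))
E
cat > sub4.py <<'E'
from path import *
import pickle
from scipy.ndimage import map_coordinates
for k,al in [("0",0),("1",0),("4",0),("8",.208),("9",.232)]:
    C=pickle.load(open(f"c{k}.pkl","rb")); c=C["scene"]; g=np.float32(C.get("mean",C["scene"]["color"])).mean(2)
    f=lambda R,a,x=.025: proj(c,pos(al,W(p,(x,.104-R*np.sin(a),.056+R*np.cos(a)))))
    a,b=f(.051,.228,.024),f(.051,.228,.006); d=(b-a)/np.linalg.norm(b-a); nn=np.array([-d[1],d[0]]); s=np.arange(-5,3.1,.5)
    print(k)
    for t in (.15,.3,.45,.6,.75): q=a+t*(b-a); v=map_coordinates(g,[q[1]+s*nn[1],q[0]+s*nn[0]],order=1); h=(v.max()+v[:3].mean())/2; print(t,v.round(0).astype(int).tolist())
E
python3 sub4.py; sed -i 's/^for a in .*/for a in [("0",0,.228),("1",0,.228)]: run(*a)/' sub.py; python3 sub.py; sed -i 's/^for k,al in .*/for k,al in [("0",0),("1",0)]: face(k,al)/' sub3.py; python3 sub3.py
```

```text
0
0.15 [31, 32, 31, 30, 33, 43, 52, 60, 67, 67, 64, 60, 51, 42, 36, 33, 33]
0.3 [31, 31, 29, 28, 32, 39, 49, 60, 74, 79, 79, 69, 53, 36, 33, 33, 34]
0.45 [30, 30, 29, 28, 39, 58, 77, 92, 103, 107, 102, 84, 64, 47, 39, 34, 36]
0.6 [31, 31, 30, 31, 35, 45, 70, 91, 101, 101, 95, 78, 57, 44, 37, 34, 34]
0.75 [66, 58, 45, 42, 47, 58, 80, 98, 104, 105, 99, 84, 65, 48, 36, 33, 34]
1
0.15 [34, 34, 33, 32, 38, 51, 65, 76, 84, 82, 77, 69, 57, 46, 39, 37, 37]
0.3 [33, 33, 32, 30, 35, 44, 56, 70, 85, 89, 88, 76, 58, 40, 38, 39, 39]
0.45 [34, 34, 33, 32, 43, 63, 85, 103, 116, 118, 111, 91, 69, 51, 41, 36, 38]
0.6 [33, 33, 33, 34, 38, 49, 78, 102, 113, 112, 104, 83, 59, 46, 40, 38, 38]
0.75 [75, 65, 50, 46, 50, 63, 88, 110, 116, 117, 110, 92, 70, 51, 38, 35, 37]
4
0.15 [28, 27, 26, 26, 29, 37, 46, 54, 61, 62, 59, 54, 44, 34, 30, 29, 28]
0.3 [27, 28, 28, 27, 30, 36, 45, 54, 59, 59, 57, 51, 41, 31, 28, 28, 28]
0.45 [28, 27, 26, 27, 31, 38, 47, 55, 60, 61, 60, 53, 45, 36, 30, 26, 28]
0.6 [25, 25, 25, 26, 27, 31, 42, 53, 58, 59, 57, 51, 43, 36, 31, 29, 29]
0.75 [70, 59, 42, 37, 37, 42, 53, 60, 62, 63,
[... 649 characters left out ...]
 49]
0.6 [36, 35, 36, 45, 64, 88, 106, 118, 122, 116, 101, 79, 57, 49, 45, 45, 47]
0.75 [60, 53, 42, 52, 70, 93, 111, 122, 119, 110, 93, 69, 49, 44, 41, 43, 45]
0 slope 0.0 needle perp [-0.57 -0.57 -0.61 -0.61 -0.63 -0.66 -0.72 -0.76 -0.77 -0.75 -0.77 -0.75] [1.   0.07] 
 tab perp [-0.53 -0.52 -0.47 -0.43 -0.54 -0.68 -0.69 -0.66 -0.66 -0.66 -0.58 -0.54] [0.56 0.83] px/rad -25.6
1 slope 0.0 needle perp [-0.54 -0.56 -0.58 -0.61 -0.64 -0.68 -0.73 -0.76 -0.75 -0.72 -0.74 -0.72] [1.   0.07] 
 tab perp [-0.68 -0.65 -0.55 -0.49 -0.59 -0.69 -0.71 -0.71 -0.68 -0.66 -0.61 -0.55] [0.56 0.83] px/rad -25.6
0 shift px [-0.29 -0.41] r0 0.0433 rms 0.00062 44
1 shift px [-0.26 -0.39] r0 0.0439 rms 0.00061 43
```

```bash
cat > roll.py <<'E'
from path import *
import pickle
C=pickle.load(open("c9.pkl","rb")); c=C["side"]
T=bot.state()["eef_pos"]; 
L=[proj(c,W(p,(x,-.193,0.0))) for x in(-.042,.042)]
A=[proj(c,pos(.232,W(p,(x,-.193,0.0)))) for x in(-.042,.042)]
Rm=Ro.from_euler('z',p[2])*Ro.from_euler('x',-.222)
Hn=pos(.232)
B=[proj(c,Hn+Rm.apply(np.array([x,-.193,0])-[0,-.182,.082])) for x in(-.042,.042)]
z=lambda q:[((v-[200,140]+.5)*3).round(1) for v in q]
print("level",z(L),"rolled",z(A),"pure",z(B))
for nm,q in (("rolled",lambda X:pos(.232,W(p,X))),("pure",lambda X:Hn+Rm.apply(np.array(X)-[0,-.182,.082]))):
    print(nm,"bar ends",z([proj(c,q((x,-.182,.082))) for x in(-.037,.037)]),"catch prongs", z([proj(c,q((x,-.117,.098))) for x in(-.016,.016)]))
    print(nm,"scene corners",[proj(C["scene"],q(X)).round(2) for X in((.042,.153,.004),(-.042,.153,.004),(.042,-.193,.004))])
a=C["side"]["color"][:,:,::-1]; cv2.imwrite("pics/side9zz.png",cv2.resize(np.clip(a[235:310,235:315]*1.5,0,255).astype(np.uint8),None,fx=8,fy=8,interpolation=3))
E
python3 roll.py
```

```text
level [array([134.6, 526.8]), array([298.5, 573.6])] rolled [array([126.5, 450.2]), array([296.2, 489.8])] pure [array([119.9, 445. ]), array([289.4, 490.5])]
rolled bar ends [array([139.6, 284.1]), array([295.1, 314.2])] catch prongs [array([241.8, 201.2]), array([304.9, 212. ])]
rolled scene corners [array([338.24, 304.54]), array([373.09, 278.94]), array([234.91, 158.64])]
pure bar ends [array([139.4, 281.1]), array([295.2, 317.3])] catch prongs [array([242.4, 199.5]), array([305.6, 212.7])]
pure scene corners [array([340.63, 303.24]), array([375.72, 277.12]), array([236.53, 158.55])]
```

View pics/side9zz.png

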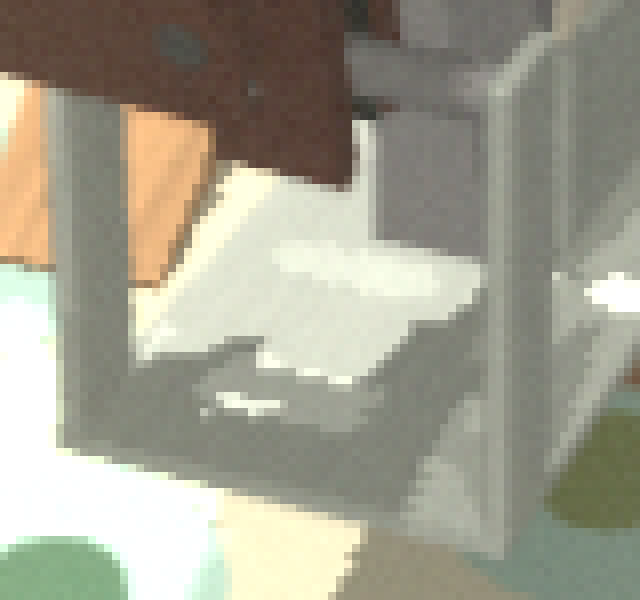

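Request:
play_rows([
  {"dx": 0.1,"dy": -0.6,"dz": -0.4,"yaw": 0},
  {"dx": 0.1,"dy": -0.6,"dz": -0.4,"yaw": 0},
  {"dx": 0,"dy": 0,"dz": 0,"yaw": 0},
  {"dx": 0,"dy": 0,"dz": 0,"yaw": 0},
  {"dx": 0,"dy": 0,"dz": 0,"yaw": 0},
  {"dx": 0,"dy": 0,"dz": 0,"yaw": 0},
  {"dx": 0,"dy": 0,"dz": 0,"yaw": 0},
  {"dx": 0,"dy": 0,"dz": 0,"yaw": 0},
])

```text
clock: 16.8
eef_pos: [0.4848, -0.1291, 0.1596]
eef_rot: [-0.602, -1.863, 1.863]
wrist_force: [-0.3, 0.0, -1.8]
width: 0.0089
```

Request:
play_rows([
  {"dx": 0,"dy": 0,"dz": 0,"yaw": 0},
  {"dx": 0,"dy": 0,"dz": 0,"yaw": 0},
  {"dx": 0,"dy": 0,"dz": 0,"yaw": 0},
  {"dx": 0,"dy": 0,"dz": 0,"yaw": 0},
  {"dx": 0,"dy": 0,"dz": 0,"yaw": 0},
  {"dx": 0,"dy": 0,"dz": 0,"yaw": 0},
  {"dx": 0,"dy": 0,"dz": 0,"yaw": 0},
  {"dx": 0,"dy": 0,"dz": 0,"yaw": 0},
])

```text
clock: 17.47
eef_pos: [0.4848, -0.1291, 0.1595]
eef_rot: [-0.602, -1.863, 1.863]
wrist_force: [-0.0, -0.9, -1.2]
width: 0.0088
```

Request:
play_rows([
  {"dx": 0,"dy": 0,"dz": 0,"yaw": 0},
  {"dx": 0,"dy": 0,"dz": 0,"yaw": 0},
  {"dx": 0,"dy": 0,"dz": 0,"yaw": 0},
  {"dx": 0,"dy": 0,"dz": 0,"yaw": 0},
  {"dx": 0,"dy": 0,"dz": 0,"yaw": 0},
  {"dx": 0,"dy": 0,"dz": 0,"yaw": 0},
  {"dx": 0,"dy": 0,"dz": 0,"yaw": 0},
  {"dx": 0,"dy": 0,"dz": 0,"yaw": 0},
])

```text
clock: 18.13
eef_pos: [0.4848, -0.1291, 0.1595]
eef_rot: [-0.602, -1.863, 1.863]
wrist_force: [-0.8, -1.3, -1.5]
width: 0.0094
```

```bash
python3 look.py 10; sed -i 's/^for a in .*/for a in [("9",.232,.228),("10",.238,.228)]: run(*a)/' sub.py; python3 sub.py; sed -i 's/^for k,al in .*/for k,al in [("9",.232),("10",.238)]: face(k,al)/' sub3.py; python3 sub3.py;python3 ov.py 10 .238 .228; python3 path.py|head -1
```

```text
side needle_tip []
side mark_tip []
scene needle_tip [(0.19, array([303.1, 223.8]), 6992)]
scene mark_tip []
18.5833 [-1.2 -1.7 -1.1] [ 0.4848 -0.129   0.1595] 0.009176589594763883
9 slope 0.228 needle perp [-0.75 -0.81 -0.78 -0.76 -0.77 -0.78 -0.78 -0.8  -0.87 -0.89 -0.93 -0.97] [0.99 0.17] 
 tab perp [-1.1  -1.12 -1.21 -1.28 -1.31 -1.2  -1.08 -1.09 -1.15 -1.22 -1.23 -1.21] [0.57 0.83] px/rad -29.2
10 slope 0.2339 needle perp [-0.5  -0.53 -0.53 -0.54 -0.58 -0.63 -0.71 -0.81 -0.86 -0.91 -0.91 -0.75] [0.99 0.17] 
 tab perp [-1.19 -1.11 -1.07 -1.13 -1.13 -1.19 -1.14 -1.06 -1.04 -1.06 -1.04 -1.01] [0.57 0.82] px/rad -29.3
9 shift px [-0.47 -0.59] r0 0.0436 rms 0.00059 44
10 shift px [-0.37 -0.59] r0 0.0436 rms 0.00058 44
[ 0.48477752 -0.12902537  0.15954525] [ 0.47444433 -0.15187769  0.132     ] rackTCP [-0.0049 -0.1574  0.    ] to handle in tool: [-5.  46.5 24.6]
```

View pics/ov10.png

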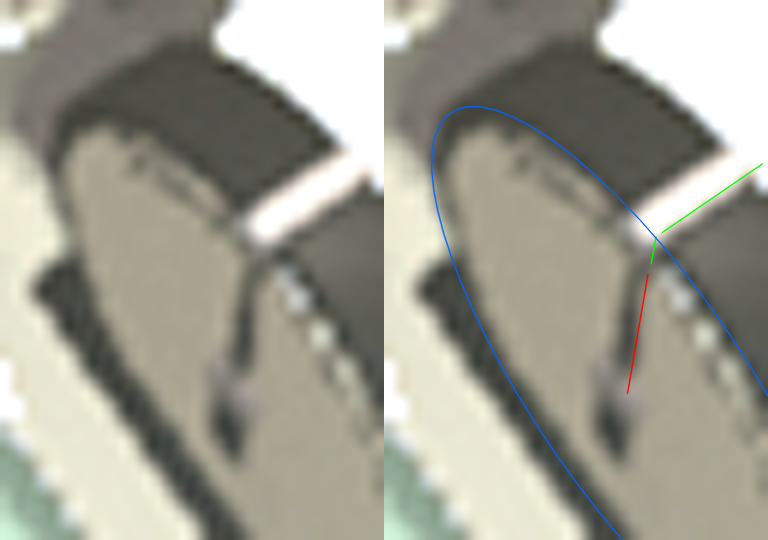

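View pics/dial10.png

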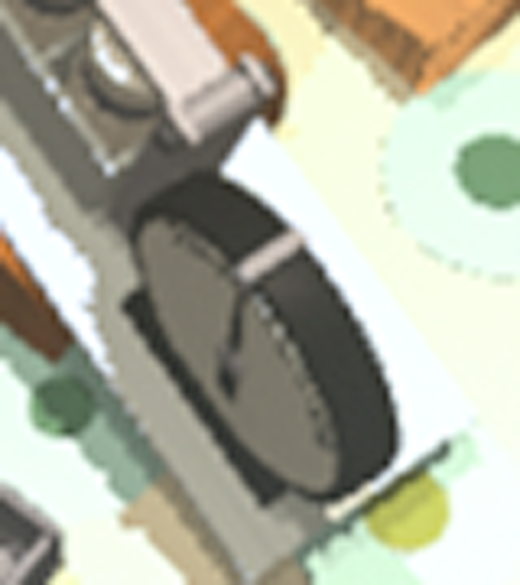

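Run:
```python
from h import *
s=bot.state(); print(s["clock"],s["eef_pos"].round(4),s["width"],s["wrist_force"].round(1))
print(workorder.finish_job())
```

```text
18.5833 [ 0.4848 -0.129   0.1595] 0.009176589594763883 [-1.2 -1.7 -1.1]
the job is handed in; nothing more can be done
None
```

I swung the retaining bar shut, then took the carrying bar with a 30 N grip and rocked that end up on the block. I handed the job in at 18.6 s with the arm still holding. The slope should be on the marker to within roughly 0.01 rad, though my two ways of checking don't fully agree.

**Bar:** before I gripped the rack, the bar tip matched its calculated shut position in the forked catch within about a pixel. It still looked shut in the last picture of the dial.

**Slope:**

| Check | Marker (rad) | Slope (rad) | Needle relative to marker |
|---|---|---|---|
| Marker from the wrist camera, slope from the measured handle height | about 0.228 | about 0.234 | about 0.006 past |
| Scene picture of the final pose | – | – | about 0.008 short |

I stopped between the two readings. The final pose was held for about 2 s before hand-in, and the needle tip ran up to the marker tab in the last picture.

**Limits of the checks:** the networks gave no usable reading of the needle or marker from the scene and side cameras. The final needle readings are therefore my own pixel fits, good to about 0.01 rad.

**Hold:** the finger opening was 9.2 mm on the 10 mm bar, and the arm pose was steady. The wrist force stayed under 6 N at every reading. The last side picture, taken just before the final 1 mm lift, showed the rack leaning on the block and clear of the bench.

**Bystanders:** I planned all moves clear of the wedge, dropper bottle and slide box. They looked unmoved in the pictures, but I did not measure them.

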